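# Pack, lid, label and hand over a tub of seed boxes on a clicking swivel base

### The job

Pack the order: put every seed box that is on the counter into the white tub, put the green lid on it and press it down until it is fully home and level all round. Then click the swivel base round until its pointer stands at the green mark, push the labeller's toggle over to the green-dot side, hold it for about two seconds and let it spring back to the middle, and only after that click the base round to the yellow mark for the hatch and let go of everything. Leave the other things on the counter alone.

Things in the scene. Friction and masses are not known exactly. Their poses are not given: they have to be found in the camera images.
- swivel: fixed swivel base: grey dial disc 350 mm wide, 12 mm thick, flat on the counter; origin on the turning axis at counter height, x pointing roughly away from the robot, z up. White ticks round its edge, one for each click, 30 degrees apart. Four round tabs, one green, one yellow, two grey, lie on the ticks 60 and 90 degrees either side of its x axis, in any order.
- turntable (a joint): turntable angle, rad, growing anticlockwise from above, 0 with the post on the base's +x; one click is 0.5236 (30 degrees). Sprung detents: let go anywhere, it springs to the nearest click. Stops at -1.82 and 1.82. Starts at click 0; the coloured tabs are 2 or 3 clicks to either side. Passing a click takes about 3 N at the post.
- post_top (a point): centre of the top of the turntable's red handle post: upright, round, 16 mm in diameter, 140 mm from the turning axis, from 45 to 175 mm above the counter (this point at 175 mm). It stands on a flat arm whose red pointer, just outside the post, shows the click on the dial. Pinch or push it; it can turn within the fingers.
- pointer (a point): red pointer of the turntable, 156 mm from the turning axis, 42 mm above the counter, in line with the handle post: at a mark it stands right above the middle of that tab.
- green_mark: green round tab, 34 mm wide, 4 mm thick, fixed on the dial 156 mm from the turning axis: the labelling position. Origin: centre of its underside.
- yellow_mark: yellow round tab, 34 mm wide, 4 mm thick, fixed on the dial 156 mm from the turning axis: the hatch position. Origin: centre of its underside.
- tub_rim (a point): centre of the mouth of the round white tub, clamped on the turntable on its axis and turning with it. Rim 155 mm above the counter; mouth 170 mm wide inside, 180 mm outside; inner floor 105 mm below the rim. Three small sprung beads stand 4.5 mm out of the inside wall 6 mm below the rim; the lid snaps past them. z up.
- lid: loose lid, plug down: green disc 192 mm wide, 6 mm thick (18 to 24 mm above the origin); white plug under it 165 mm wide, 18 mm deep, tapering to 157 mm; black round knob on top, 28 mm wide, 24 to 60 mm above the origin. 160 g. Origin: plug underside centre, z up. Laid on the tub it sits 5 to 10 mm too high; pressed with 10 to 20 N it snaps home, disc on the rim (origin 18 mm below tub_rim).
- switch_box: fixed yellow switch box of the labeller, 80 x 90 x 45 mm (x, y, height); a toggle stands upright in the middle of its top, with a green dot towards the box's -y (robot's right) and a black dot towards its +y. It stands beyond the lid on the right or beyond the seed boxes on the left. Origin: centre of its underside; z up.
- toggle (a joint): toggle angle, rad: 0 upright, positive towards the green dot, stops at +-0.5, counts as pushed beyond 0.3. A spring of 0.25 N m/rad recentres it when let go. Pivot on the middle of the box's top, 45 mm above the counter; pushing it right over takes about 2.5 N.
- toggle_tip (a point): top of the toggle: a stick 12 mm in diameter with a black cap 18 mm in diameter, 22 mm long; this point is the top of the cap, 70 mm above the pivot (115 mm above the counter when centred).
- seedbox_a: seed box: upright rigid carton, 38 x 38 mm, 75 mm tall, 90 to 180 g, with a wide orange band and a narrow green band near its top. Origin: centre of its underside; z: its long axis, towards the top; x and y square to its sides. Absent in some runs (None).
- seedbox_b: seed box: upright rigid carton, 38 x 38 mm, 75 mm tall, 90 to 180 g, with a wide blue band and a narrow green band near its top. Origin: centre of its underside; z: its long axis, towards the top; x and y square to its sides. Absent in some runs (None).
- seedbox_c: seed box: upright rigid carton, 38 x 38 mm, 75 mm tall, 90 to 180 g, with a wide red band and a narrow green band near its top. Origin: centre of its underside; z: its long axis, towards the top; x and y square to its sides. Absent in some runs (None).
- seedbox_d: seed box: upright rigid carton, 38 x 38 mm, 75 mm tall, 90 to 180 g, with a wide yellow band and a narrow green band near its top. Origin: centre of its underside; z: its long axis, towards the top; x and y square to its sides. Absent in some runs (None).
- scanner: bystander: black and grey counter scanner, 85 x 75 mm, 60 mm tall, in the place of the two far ones that the switch box has not taken. Origin: centre of its underside. Loose; leave it alone.
- flowerpot: bystander: terracotta pot, 80 mm across, 80 mm tall. Origin: centre of its underside. Loose; leave it alone.
- mug: bystander: blue mug, 80 mm across, 90 mm tall. Origin: centre of its underside. Loose; leave it alone.
- tape_roll: bystander: roll of tape lying flat, 90 mm across, 45 mm tall. Origin: centre of its underside. Loose; leave it alone.
- brush: bystander: hand brush lying on the counter. Origin: centre of its underside. Loose; leave it alone.
- spray: bystander: green bottle, 68 mm across, 170 mm tall. Origin: centre of its underside. Loose; leave it alone.
Not all that is in view belongs to the job. Leave any purple look-alike of the seedbox_b alone.

How it is judged (in metres and radians):
On the way, in this order (a step that is already met when the one before it is completed fails the run):
1. all the seed boxes are in the tub (horizontal distance between each of seedbox_a, seedbox_b, seedbox_c, seedbox_d and tub_rim below 0.086 m and z of seedbox_a in the frame of tub_rim between -0.115 and -0.02 m and z of seedbox_b in the frame of tub_rim between -0.115 and -0.02 m and z of seedbox_c in the frame of tub_rim between -0.115 and -0.02 m and z of seedbox_d in the frame of tub_rim between -0.115 and -0.02 m), for 0.3 s.
2. the lid is pressed home, level on the rim (all of step 1 and horizontal distance between lid and tub_rim below 0.006 m and z of lid in the frame of tub_rim below -0.0155 m and angle between lid's own z axis and vertical below 0.035 rad), for 0.3 s.
3. the swivel base rests at the green mark (horizontal distance between pointer and green_mark below 0.016 m and velocity of joint turntable between -0.1 and 0.1 rad/s and horizontal distance between lid and tub_rim below 0.006 m and z of lid in the frame of tub_rim below -0.0155 m and angle between lid's own z axis and vertical below 0.035 rad), for 0.5 s.
4. the toggle is held over to the green-dot side for a second, with the base at the green mark (value of joint toggle above 0.3 rad and horizontal distance between pointer and green_mark below 0.016 m and horizontal distance between lid and tub_rim below 0.006 m and z of lid in the frame of tub_rim below -0.0155 m and angle between lid's own z axis and vertical below 0.035 rad), for 1 s.
5. the toggle is back in the middle, with the base still at the green mark (value of joint toggle between -0.08 and 0.08 rad and horizontal distance between pointer and green_mark below 0.016 m), for 0.3 s.
6. the swivel base rests at the yellow mark (horizontal distance between pointer and yellow_mark below 0.016 m and velocity of joint turntable between -0.1 and 0.1 rad/s), for 0.5 s.
At the end, for the whole second after the job is handed in: Every seed box present is in the tub; the lid is within 6 mm of centre, within 2.5 mm of fully down and within 2 degrees of level; the turntable rests with its pointer within 16 mm of the middle of the yellow mark; the toggle is within 0.08 rad of the middle; all is at rest (all of step 2 and all of step 6 and value of joint toggle between -0.08 and 0.08 rad and linear speed of lid below 0.02 m/s); the robot touches nothing.
It fails at once if a bystander is moved by more than 4 cm (distance of any of scanner, flowerpot, mug, tape_roll, brush, spray from where it was at the start of the episode above 0.04 m).
It fails at once if the toggle is pushed to the black-dot side (value of joint toggle below -0.3 rad).
Of seedbox_a, seedbox_b, seedbox_c, seedbox_d only 2 to 4 are there at a start; the rules pass over those that are not, and their reading is None.
At some moment in a run one of seedbox_a, seedbox_b, seedbox_c, seedbox_d, lid may be knocked a few centimetres aside while the robot is not near it.
Once in a run the grip may slacken for a moment while it holds something.
It also fails if it takes over 210 s, if anything falls off the work surface, if the arm or the gripper's body presses on something with over 40 N, if the wrist force passes 120 N, or if a joint passes its speed limit or range.

### The arm

A 6-joint arm with a two-finger parallel gripper is mounted at the origin on the work surface. World frame = base frame: x ahead of the robot, y to its left, z up, the work surface at z = 0. Lengths are in mm, angles in rad, forces in N, time in s.
With the tool pointing down it reaches from about 350 to 975 mm from the base axis. Payload 7.1 kg.
Tool frame: the origin (TCP) lies at the very end of the fingers, on their centre line; the grasp point (between the pads) lies 19 mm behind it (ctrl.tcp_to_grasp is the distance from the TCP to the grasp point, in mm); z points along the fingers, x is the direction in which the jaws open and shut, and the axes are right-handed (so a half turn about z gives the same grasp; the last joint's range is limited). The gripper opens to 88 mm and grips with 3 to 60 N. Pads are 20 mm wide; open, the fingers measure 115 mm over their backs; the gripper's body (75 mm by 178 mm) begins 61 mm behind the grasp point.
Start: joints at [1.25, 0.423, 1.63, -0, 1.089, -0.019], TCP at [185.743, 596.745, 222.675] pointing down, gripper open.
Joint ranges: [-3, 3], [-0.9, 2.11], [0.09, 2.58], [-1.31, 4.45], [0.11, 2.69], [-2.54, 2.54]. Speed limits (rad/s): [2.39, 2.39, 3.01, 3.14, 3.14, 3.14].

### API

Orientations are given as a rotation vector (axis times angle).
In Python, from workcell import get_obs, viewer, ctrl, masks_of gives the robot as it stands. The module is installed in compiled form; this text tells all that it offers.
- The arm moves only by the shell command python3 -m inch 'ROWS'. ROWS is JSON, a list of rows, each an object of numbers: "tx", "ty", "tz": the shift along the tool's x, y, z in cm; "ax", "ay", "az": the turn, a rotation vector about the tool's x, y, z in degrees; "jaw": the opening, from 0 (shut) to 1 (fully open). In form: [{"tx": .., "ty": .., "tz": .., "ax": .., "ay": .., "az": .., "jaw": ..}, ...]. A call has 1 to 12 rows; each row shifts and turns the commanded pose from where the row before left it, along the tool's axes as they then stand; what a row does not reach is not made up. A row lasts 1/8 s, in which the tool goes at most 62.5 mm and 10.7 degrees, less where a joint would pass 70% of its speed; a pose out of reach is approached as far as the arm can. A call is refused whole if a number of a shift passes 6.25 or a number of a turn 10.7, either way. A call with a gripper value outside its range is refused whole. The fingers move at their own pace and stop on an object; the grip force is fixed at half the most. Time passes only in rows, so rows that do not move let the fingers close. It gives the time, the measured TCP pose, the force and the opening at its end, in the units of the state.
- get_obs(): the state, without advancing time (a new reading comes with each control period).
- viewer.get_image(name): name is "side" or "top" or "wrist"; returns (picture, depth): 400x640x3 uint8, red, green, blue; 400x640 float32, mm along the optical axis (not along the pixel's ray), 0 where there is no reading.
- viewer.get_calibration(name): a dict with "fx", "fy", "cx", "cy" (pixels), "distortion" ([k1, k2, p1, p2, k3] as OpenCV has them; the pictures are not rectified), "rvec" (rotation vector, rad) and "tvec" (3), from world to camera coordinates, as OpenCV has them. Camera axes: x right, y down, z forward; pixel columns grow to the right and rows downward; lengths in mm; the calibration is good to about 2 mm. A picture is of the moment at which its call begins: read the wrist's pose just before it. get_calibration takes no time and is no camera call; for the wrist camera it gives the pose at the moment of the call.
- ctrl.close_job(): hands the job in, once; it reports no verdict.
Trained networks look in the newest picture that a camera, given by its name, has taken for a name from the list of things; names that differ only in an ending like _2 or _b are one class to them, and where a whole thing is asked for, a point or a joint stands for the part that bears it (a point fixed in the world has none). Each returns a list of dicts, best first, with "score" (0 to 1); they miss things now and then, are a little off and sometimes report something else, mostly with a low value. They report only what shows in the picture. A call takes as long as a camera call. They do not tell look-alikes from the thing itself.
- masks_of(camera, thing): "pixels" (400x640 bool, what is visible of it) and "location" ([column, row] in pixels, amid what is visible of it).
The state is a dict: "t": time; "qpos": joint angles; "qvel": joint speeds; "joint_torque": joint torques, N m; "ee_pos": TCP position; "orientation": TCP orientation; "ft_force": force on the tool from outside, world axes, zero at the start; "moment": the same for the moment, N m; "width": finger opening in mm.
Only numpy, scipy, OpenCV 4.12 (cv2) and the standard library are available. Lean on these libraries where they do the work, as an engineer would, in place of code of your own. Each camera call takes 0.05 s, during which the arm holds its last target. There are 200 camera calls.

## Working session

There is one attempt and no reset: what is moved stays moved. The work goes in short steps, Python scripts to look and compute and a shell command to move; the robot and the scene stay as the last step left them, time stands still between calls to the robot, and variables do not carry over. Pictures are saved under pics/ and viewed, about 12 in all and at most 16, crops included, and the job is handed in when it is done.

```bash
mkdir -p pics
cat > h.py <<'E'
import numpy as np, cv2
from scipy.spatial.transform import Rotation as R
from workcell import get_obs, viewer, ctrl, masks_of
def shot(n, save=None):
    c=viewer.get_calibration(n); im,d=viewer.get_image(n)
    if save: cv2.imwrite('pics/'+save,im[:,:,::-1])
    return im,d,c
def world(c,px,dep):
    K=np.array([[c['fx'],0,c['cx']],[0,c['fy'],c['cy']],[0,0,1.]])
    px=np.asarray(px,float).reshape(-1,1,2)
    u=cv2.undistortPoints(px,K,np.array(c['distortion'],float)).reshape(-1,2)
    p=np.c_[u,np.ones(len(u))]*np.asarray(dep,float).reshape(-1,1)
    Rm=cv2.Rodrigues(np.array(c['rvec'],float))[0]
    return (p-np.array(c['tvec'],float).ravel())@Rm
def proj(c,P):
    K=np.array([[c['fx'],0,c['cx']],[0,c['fy'],c['cy']],[0,0,1.]])
    return cv2.projectPoints(np.asarray(P,float).reshape(-1,3),np.array(c['rvec'],float),np.array(c['tvec'],float),K,np.array(c['distortion'],float))[0].reshape(-1,2)
def cloud(c,d,m):
    v,u=np.nonzero(m&(d>0)); return world(c,np.c_[u,v],d[v,u])
def st():
    o=get_obs(); print('t',round(o['t'],2),'p',np.round(o['ee_pos'],1),'rv',np.round(o['orientation'],3),'F',np.round(o['ft_force'],1),'w',round(o['width'],1),'q',np.round(o['qpos'],2)); return o
def to(P,yaw=None):
    """print tool-frame shift (cm) from current pose to world TCP P"""
    o=get_obs(); Rm=R.from_rotvec(o['orientation']).as_matrix()
    print('shift cm',np.round(Rm.T@(np.array(P)-o['ee_pos'])/10,2),'toolx yaw',np.round(np.degrees(np.arctan2(Rm[1,0],Rm[0,0])),1),'toolz',np.round(Rm[:,2],3))
E
python3 - <<'E'
from h import *
st(); to([500,0,300])
for n in ['top','side']:
    im,d,c=shot(n,n+'0.png')
    print(n, c['fx'], 'cam pos', np.round(world(c,[[320,200]],[0.001]),0), )
    for th in ['seedbox_a','lid','swivel','green_mark','yellow_mark','switch_box','toggle','turntable','tub_rim','scanner','post_top']:
        try: r=masks_of(n,th)
        except Exception as e: print(th,e); continue
        for x in r:
            P=cloud(c,d,x['pixels'])
            if x['score']>.2 and len(P): 
                top=P[P[:,2]>np.percentile(P[:,2],90)-6]
                print(th,round(x['score'],2),np.round(x['location']),len(P),'med',np.round(np.median(P,0)),'top',np.round((top.min(0)+top.max(0))/2))
st()
E
```

```text
t 0.0 p [185.6 596.2 221.9] rv [ 2.529e+00  1.862e+00 -2.000e-03] F [ 0.2 -0.9 -0.4] w 88.3 q [ 1.25  0.42  1.63  0.    1.09 -0.02]
shift cm [-47.6   47.74  -7.74] toolx yaw 72.7 toolz [-0.    -0.001 -1.   ]
top 450.08361011956936 cam pos [[ 351.   21. 1387.]]
seedbox_a 0.74 [212. 217.] 245 med [449. 306.  73.] top [451. 311.  76.]
seedbox_a 0.52 [183. 237.] 264 med [405. 387.  73.] top [406. 392.  76.]
seedbox_a 0.51 [181. 198.] 233 med [517. 391.  74.] top [519. 398.  77.]
seedbox_a 0.31 [424. 228.] 3081 med [ 408. -333.   24.] top [ 409. -333.   44.]
lid 0.56 [422. 228.] 3146 med [ 408. -333.   24.] top [ 409. -333.   44.]
swivel 0.66 [316. 188.] 9638 med [543.  -9.  15.] top [578. -10. 130.]
green_mark 0.45 [355. 156.] 106 med [ 644. -135.   15.] top [ 644. -135.   18.]
green_mark 0.26 [219. 169.] 850 med [608. 293.  45.] top [613. 296.  83.]
yellow_mark 0.68 [366. 180.] 90 med [ 568. -165.   16.] top [ 568. -165.   18.]
switch_box 0.88 [216. 168.] 831 med [608. 293.  45.] top [613. 297.  83.]
toggle 0.52 [211. 166.] 47 med [611. 295. 111.] top [612. 295. 116.]
toggle 0.21 [318. 
[... 1295 characters left out ...]
switch_box 0.47 [311. 157.] 46 med [612. 291.  89.] top [613. 288. 113.]
switch_box 0.26 [252. 167.] 243 med [404. 378.  52.] top [408. 390.  75.]
toggle 0.46 [313. 157.] 55 med [612. 291.  90.] top [612. 289. 113.]
turntable 0.82 [339. 208.] 3878 med [555. -12.  96.] top [581. -15. 161.]
turntable 0.47 [313. 156.] 52 med [612. 291.  90.] top [612. 289. 113.]
tub_rim 0.66 [344. 209.] 4044 med [555. -12.  94.] top [581. -15. 161.]
scanner 0.79 [420. 286.] 968 med [ 616. -340.   31.] top [ 636. -332.   59.]
post_top 0.85 [340. 210.] 3897 med [554. -14.  95.] top [581. -15. 161.]
t 1.2 p [185.8 596.7 222.7] rv [2.53  1.862 0.   ] F [-0.4 -0.5  0.4] w 87.9 q [ 1.25  0.42  1.63 -0.    1.09 -0.02]
```

Run:
```python
import cv2,numpy as np
a=cv2.imread('pics/top0.png'); b=cv2.imread('pics/side0.png')
x=cv2.resize(a[100:300,130:530],(800,400)); cv2.imwrite('pics/v1.png',x)
y=cv2.resize(b[100:280,220:460],(800,600)); cv2.imwrite('pics/v2.png',y)
```

```text
(no output)
```

View pics/v1.png

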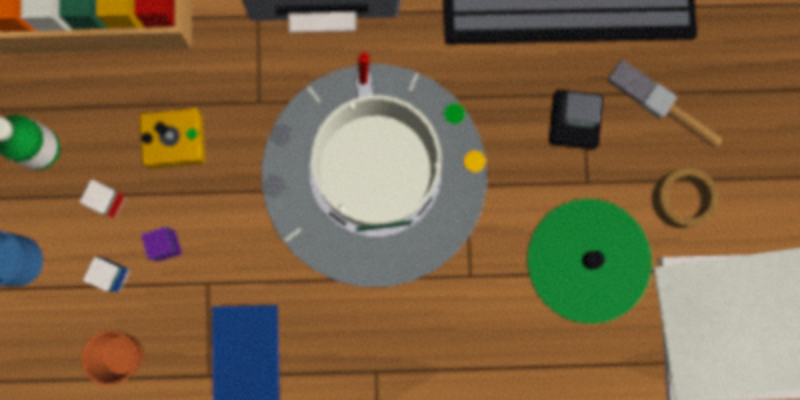

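View pics/v2.png

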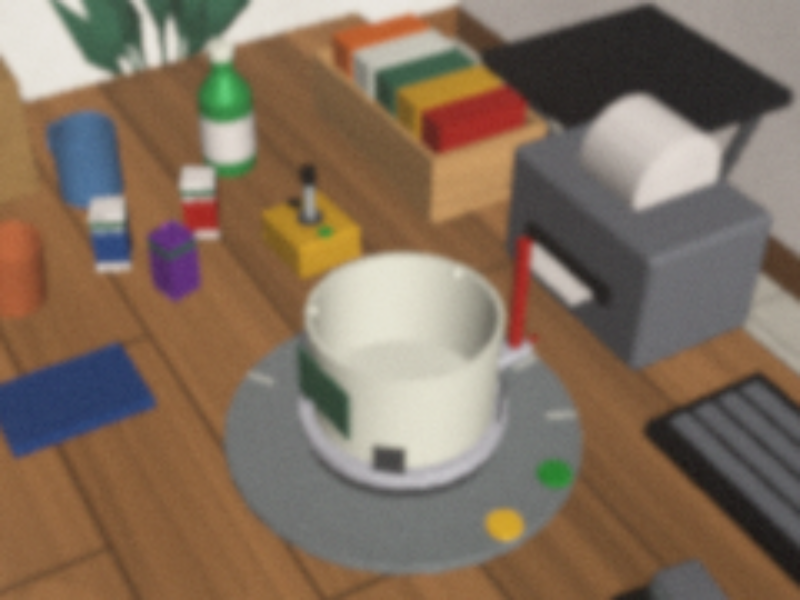

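Candidates in the top view: red-banded box (181,198), which is seedbox_c; blue-banded box (183,237), which is seedbox_b; purple look-alike (212,217), to be left alone. The green tab is at (355,156), yellow at (366,180), lid at (424,228), and the toggle box with its green dot at (216,168). I'll look from above with the wrist camera to check the choice.

Run:
```python
from h import *
to([440,380,330])
```

```text
shift cm [-13.14  30.72 -10.73] toolx yaw 72.7 toolz [ 0.  0. -1.]
```

Run:
```python
import cv2
a=cv2.imread('pics/top0.png'); cv2.imwrite('pics/v3.png',a)
```

```text
(no output)
```

View pics/v3.png

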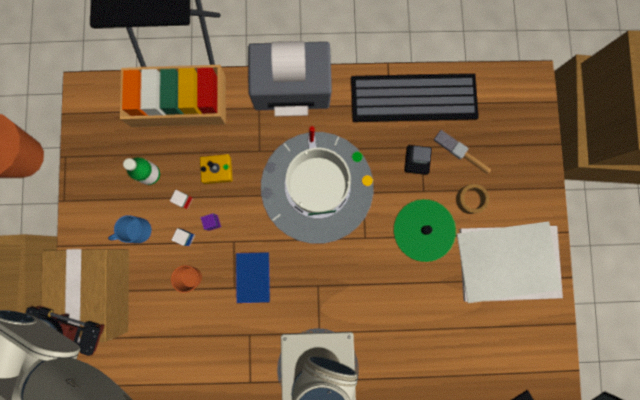

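The whole top view shows only the red (180,199) and blue (183,237) boxes, plus the purple one at (210,222). The arm hides the lower-left corner, so I'll check that once it has moved.

```bash
python3 -m inch '[{"tx":-1,"ty":3,"tz":-5},{"tx":-2,"ty":4,"tz":-4},{"tx":-2,"ty":5,"tz":-2},{"tx":-2,"ty":5},{"tx":-2,"ty":5},{"tx":-2,"ty":4.5},{"tx":-2,"ty":4},{}]'
python3 - <<'E'
from h import *
st()
im,d,c=shot('wrist','w1.png')
print(proj(c,[[518,392,75],[405,388,75],[450,308,75]]))
for x in masks_of('wrist','seedbox_a'):
    P=cloud(c,d,x['pixels'])
    if x['score']<.2 or len(P)<50: continue
    T=P[P[:,2]>P[:,2].max()-8] if 0 else P[abs(P[:,2]-75)<8]
    if len(T)<20: print('notop',x['location'],np.median(P,0)); continue
    r=cv2.minAreaRect(T[:,:2].astype(np.float32))
    print(round(x['score'],2),np.round(x['location']),len(T),np.round(np.median(T,0)),'rect',np.round(r[0],1),np.round(r[1],1),round(r[2],1))
im2,d2,c2=shot('top','top1.png')
for x in masks_of('top','seedbox_a'):
    P=cloud(c2,d2,x['pixels']); print('top',round(x['score'],2),np.round(x['location']),np.round(np.median(P,0)))
cv2.imwrite('pics/v4.png',np.hstack([cv2.resize(im,(480,300)),cv2.resize(im2[200:,:320],(320,200))[:200].repeat(1,0) if 0 else cv2.copyMakeBorder(im2[200:400,:320],0,100,0,0,0)])[:,:,::-1])
E
```

```text
t 1.2 p [185.8 596.7 222.7] rv [2.53  1.862 0.   ] F [-0.4 -0.5  0.4] w 87.9 q [ 1.25  0.42  1.63 -0.    1.09 -0.02]
[[249.74555616 441.03414664]
 [216.40496519 385.32045274]
 [177.46141707 420.28715587]]
0.88 [225. 369.] 670 [399. 395.  75.] rect [403.8 394. ] [38.5 36. ] 65.1
notop [259.9, 390.5] [500.78786686 404.67549591   4.7187882 ]
notop [197.8, 380.5] [435.05965093 325.74362333  24.21428332]
top 0.82 [183. 236.] [406. 384.  74.]
top 0.57 [210. 221.] [449. 305.  73.]
top 0.49 [179. 197.] [517. 391.  73.]$[0]: bad value
```

View pics/v4.png

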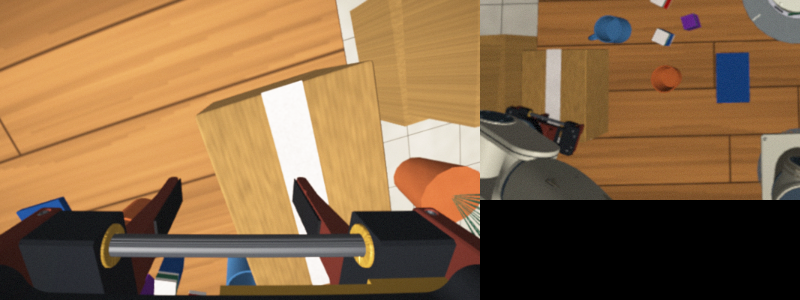

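The call was refused because the rows probably need all keys. I'll send them in full.

```bash
python3 -m inch '[{"tx":-1,"ty":3,"tz":-5,"ax":0,"ay":0,"az":0,"jaw":1},{"tx":-2,"ty":4,"tz":-4,"ax":0,"ay":0,"az":0,"jaw":1},{"tx":-2,"ty":5,"tz":-2,"ax":0,"ay":0,"az":0,"jaw":1},{"tx":-2,"ty":5,"tz":0,"ax":0,"ay":0,"az":0,"jaw":1},{"tx":-2,"ty":5,"tz":0,"ax":0,"ay":0,"az":0,"jaw":1},{"tx":-2,"ty":4.5,"tz":0,"ax":0,"ay":0,"az":0,"jaw":1},{"tx":-2,"ty":4,"tz":0,"ax":0,"ay":0,"az":0,"jaw":1},{"tx":0,"ty":0,"tz":0,"ax":0,"ay":0,"az":0,"jaw":1}]'
cat > boxes.py <<'E'
from h import *
def boxes(cam,save=None):
    im,d,c=shot(cam,save)
    for x in masks_of(cam,'seedbox_a'):
        P=cloud(c,d,x['pixels'])
        if x['score']<.2 or len(P)<30: continue
        T=P[abs(P[:,2]-75)<7]
        if len(T)<20: print('notop',x['location'],np.median(P,0)); continue
        r=cv2.minAreaRect(T[:,:2].astype(np.float32))
        col=np.round(im[x['pixels']].mean(0))
        print(round(x['score'],2),np.round(x['location']),len(T),'rect',np.round(r[0],1),np.round(r[1],1),round(r[2],1),'rgb',col)
    return im
if __name__=='__main__':
    st(); boxes('wrist','w2.png'); boxes('top','top2.png')
E
python3 boxes.py
```

```text
t: 2.4
ee_pos: [440.1, 380.1, 332.7]
orientation: [2.533, 1.857, 0.0]
ft_force: [-0.6, -0.1, 0.4]
width: 87.8
t 2.4 p [440.1 380.1 332.7] rv [2.533 1.857 0.   ] F [-0.6 -0.1  0.4] w 87.8 q [ 0.69  0.25  1.62 -0.    1.27 -0.57]
0.79 [316. 143.] 771 rect [406.7 392. ] [38.3 38.5] 65.0 rgb [244. 242. 241.]
0.57 [343. 212.] 658 rect [520.5 397.9] [38.5 38.5] 63.7 rgb [214. 189. 184.]
0.56 [275. 187.] 704 rect [449.7 309.5] [38.1 38.4] 16.3 rgb [138.  65. 171.]
0.56 [119. 268.] 472 rect [482.6  19.7] [145.5  41.7] 60.6 rgb [151. 154. 147.]
0.82 [181. 200.] 164 rect [520.5 398.9] [39.7 36.8] 62.3 rgb [180. 149. 139.]
0.8 [212. 221.] 162 rect [449.5 310.8] [38.5 35.6] 17.9 rgb [ 89.  39. 116.]
0.69 [187. 236.] 181 rect [406.6 393. ] [39.7 38.7] 64.1 rgb [155. 151. 150.]
```

Blue is seedbox_b at (406.7,392), red is seedbox_c at (520.5,398), and purple is left out. Next I compute the tub centre and the approach to blue.

Run:
```python
from h import *
from scipy.optimize import least_squares
o=st()
to([406.7,392,150])
im,d,c=shot('top')
P=cloud(c,d,np.ones(d.shape,bool))
T=P[(abs(P[:,2]-155)<4)&(np.hypot(P[:,0]-545,P[:,1]+10)<110)]
f=lambda p:np.hypot(T[:,0]-p[0],T[:,1]-p[1])-p[2]
r=least_squares(f,[545,-10,88],loss='soft_l1',f_scale=3); print('rim',len(T),r.x,r.cost)
for th in ['green_mark','yellow_mark','lid','toggle']:
    x=masks_of('top',th)[0]; Q=cloud(c,d,x['pixels']); print(th,np.round(x['score'],2),np.round(Q.mean(0),1), np.round((Q.min(0)+Q.max(0))/2,1))
T=P[(abs(P[:,2]-175)<5)&(np.hypot(P[:,0]-690,P[:,1]+10)<80)]; print('post',len(T),T.mean(0))
T=P[(abs(P[:,2]-115)<6)&(np.hypot(P[:,0]-612,P[:,1]-295)<30)]; print('tog',len(T),T.mean(0))
T=P[(abs(P[:,2]-60)<5)&(np.hypot(P[:,0]-408,P[:,1]+333)<40)]; print('knob',len(T),T.mean(0))
```

```text
t 2.6 p [437.6 382.6 332.6] rv [-2.529 -1.863  0.   ] F [ 0.3  0.6 -0.5] w 87.8 q [ 0.7   0.25  1.62  0.    1.28 -0.57]
shift cm [-0.02 -3.22 18.27] toolx yaw 72.8 toolz [-0.  0. -1.]
rim 338 [552.34956886 -10.2236574   86.84529393] 428.18674267135066
green_mark 0.51 [ 642.8 -136.8   16. ] [ 643.6 -136.8   16.6]
yellow_mark 0.47 [ 567.3 -165.2   14.8] [ 568.3 -165.4   13.2]
lid 0.18 [292.5 374.7  29.9] [289.8 305.6 345.7]
toggle 0.62 [611.6 294.7 102. ] [611.7 295.6  84.5]
post 24 [691.79456895   3.59261771 174.46648867]
tog 30 [612.78094706 296.14304336 114.19695521]
knob 69 [ 409.26861725 -333.49738973   59.48774486]
```

```bash
python3 -m inch '[{"tx":0,"ty":-3.2,"tz":4,"ax":0,"ay":0,"az":0,"jaw":0.75},{"tx":0,"ty":0,"tz":5,"ax":0,"ay":0,"az":7.8,"jaw":0.75},{"tx":0,"ty":0,"tz":5,"ax":0,"ay":0,"az":0,"jaw":0.75},{"tx":0,"ty":0,"tz":5,"ax":0,"ay":0,"az":0,"jaw":0.75},{"tx":0,"ty":0,"tz":4,"ax":0,"ay":0,"az":0,"jaw":0.75},{"tx":0,"ty":0,"tz":0,"ax":0,"ay":0,"az":0,"jaw":0.75}]'
python3 - <<'E'
from h import *
from boxes import boxes
st(); to([406.7,392,40]); boxes('wrist','w3.png'); boxes('top')
E
```

```text
t: 3.6
ee_pos: [405.8, 390.2, 100.1]
orientation: [2.65, 1.686, -0.01]
ft_force: [0.3, 0.4, 0.6]
width: 65.7
t 3.6 p [405.8 390.2 100.1] rv [ 2.65   1.686 -0.01 ] F [0.3 0.4 0.6] w 65.7 q [ 0.74  0.51  1.84  0.    0.8  -0.39]
shift cm [0.23 0.02 6.01] toolx yaw 64.9 toolz [-0.005 -0.004 -1.   ]
0.87 [318. 223.] 3054 rect [405.9 392.2] [38.5 37.8] 64.7 rgb [200. 205. 210.]
0.76 [372. 351.] 1365 rect [523.1 395.2] [37.9 32. ] 64.0 rgb [214. 179. 176.]
0.72 [264. 291.] 335 rect [454.5 312.8] [15.8 47.5] 43.6 rgb [ 92.  50. 114.]
0.81 [210. 222.] 157 rect [449.5 310.9] [37.6 36.7] 14.4 rgb [ 91.  40. 117.]
0.5 [179. 198.] 171 rect [520.7 399.3] [40.9 36.7] 62.4 rgb [181. 149. 139.]
```

```bash
python3 -m inch '[{"tx":0.2,"ty":0,"tz":3,"ax":0,"ay":0,"az":0,"jaw":0.75},{"tx":0,"ty":0,"tz":3,"ax":0,"ay":0,"az":0,"jaw":0.75},{"tx":0,"ty":0,"tz":0,"ax":0,"ay":0,"az":0,"jaw":0.2},{"tx":0,"ty":0,"tz":0,"ax":0,"ay":0,"az":0,"jaw":0.2},{"tx":0,"ty":0,"tz":0,"ax":0,"ay":0,"az":0,"jaw":0.2},{"tx":0,"ty":0,"tz":-4,"ax":0,"ay":0,"az":0,"jaw":0.2},{"tx":0,"ty":0,"tz":-5,"ax":0,"ay":0,"az":0,"jaw":0.2},{"tx":0,"ty":0,"tz":-5,"ax":0,"ay":0,"az":0,"jaw":0.2},{"tx":0,"ty":0,"tz":-5,"ax":0,"ay":0,"az":0,"jaw":0.2},{"tx":0,"ty":0,"tz":-3,"ax":0,"ay":0,"az":0,"jaw":0.2}]'
python3 - <<'E'
from h import *
st(); to([532,28,250])
E
```

```text
t: 5.05
ee_pos: [409.2, 393.8, 266.6]
orientation: [-2.65, -1.685, -0.007]
ft_force: [-0.3, 0.3, -2.2]
width: 38.0
t 5.05 p [409.2 393.8 266.6] rv [-2.65  -1.685 -0.007] F [-0.3  0.3 -2.2] w 38.0 q [ 0.75  0.29  1.72  0.    1.13 -0.39]
shift cm [-27.93  26.63   1.59] toolx yaw 64.9 toolz [ 0.003  0.003 -1.   ]
```

```bash
python3 -m inch '[{"tx":-3,"ty":2.5,"tz":0,"ax":0,"ay":0,"az":0,"jaw":0.2},{"tx":-4,"ty":3.5,"tz":0,"ax":0,"ay":0,"az":0,"jaw":0.2},{"tx":-4,"ty":3.5,"tz":0,"ax":0,"ay":0,"az":0,"jaw":0.2},{"tx":-4,"ty":3.5,"tz":0,"ax":0,"ay":0,"az":0,"jaw":0.2},{"tx":-4,"ty":3.5,"tz":0,"ax":0,"ay":0,"az":0,"jaw":0.2},{"tx":-4,"ty":3.5,"tz":0,"ax":0,"ay":0,"az":0,"jaw":0.2},{"tx":-4,"ty":3.5,"tz":0,"ax":0,"ay":0,"az":0,"jaw":0.2},{"tx":-3.5,"ty":3.3,"tz":0,"ax":0,"ay":0,"az":0,"jaw":0.2},{"tx":0,"ty":0,"tz":0,"ax":0,"ay":0,"az":0,"jaw":0.2}]'
python3 - <<'E'
from h import *
o=st(); to([522,4,98])
im,d,c=shot('side')
P=cloud(c,d,np.ones(d.shape,bool)); p=o['ee_pos']
T=P[(np.hypot(P[:,0]-p[0],P[:,1]-p[1])<28)&(P[:,2]>165)&(P[:,2]<p[2]-2)]; print(len(T), T[:,2].min() if len(T) else None)
E
```

```text
t: 6.18
ee_pos: [522.7, 0.8, 263.6]
orientation: [2.653, 1.68, 0.002]
ft_force: [0.5, 0.4, -1.3]
width: 37.8
t 6.17 p [522.7   0.8 263.6] rv [2.653e+00 1.680e+00 2.000e-03] F [ 0.5  0.4 -1.3] w 37.8 q [-0.02  0.22  1.82 -0.    1.1  -1.15]
shift cm [ 0.25 -0.23 16.56] toolx yaw 64.7 toolz [ 0.002 -0.    -1.   ]
165 219.35061169547998
```

```bash
python3 -m inch '[{"tx":0.2,"ty":-0.2,"tz":4,"ax":0,"ay":0,"az":0,"jaw":0.2},{"tx":0,"ty":0,"tz":5,"ax":0,"ay":0,"az":0,"jaw":0.2},{"tx":0,"ty":0,"tz":4.5,"ax":0,"ay":0,"az":0,"jaw":0.2},{"tx":0,"ty":0,"tz":3,"ax":0,"ay":0,"az":0,"jaw":0.2},{"tx":0,"ty":0,"tz":0,"ax":0,"ay":0,"az":0,"jaw":0.2},{"tx":0,"ty":0,"tz":0,"ax":0,"ay":0,"az":0,"jaw":0.62},{"tx":0,"ty":0,"tz":0,"ax":0,"ay":0,"az":0,"jaw":0.62},{"tx":0,"ty":0,"tz":-3,"ax":0,"ay":0,"az":0,"jaw":0.62},{"tx":0,"ty":0,"tz":-5,"ax":0,"ay":0,"az":0,"jaw":0.62},{"tx":0,"ty":0,"tz":-6,"ax":0,"ay":0,"az":0,"jaw":0.62},{"tx":0,"ty":0,"tz":-3,"ax":0,"ay":0,"az":0,"jaw":0.62},{"tx":0,"ty":0,"tz":0,"ax":0,"ay":0,"az":0,"jaw":0.62}]'
python3 - <<'E'
from h import *
from boxes import boxes
o=st(); to([520.5,398,270])
im=boxes('top','top3.png')
im,d,c=shot('wrist','w4.png')
P=cloud(c,d,np.ones(d.shape,bool))
T=P[(np.hypot(P[:,0]-552,P[:,1]+10)<80)&(P[:,2]>110)&(P[:,2]<145)]; print(len(T), np.median(T,0) if len(T) else 0)
E
```

```text
t: 7.72
ee_pos: [522.7, 6.1, 271.3]
orientation: [2.648, 1.684, 0.009]
ft_force: [-0.1, -0.4, -0.5]
width: 54.3
t 7.72 p [522.7   6.1 271.3] rv [2.648 1.684 0.009] F [-0.1 -0.4 -0.5] w 54.3 q [-0.01  0.21  1.81 -0.    1.11 -1.14]
shift cm [ 35.4  -16.81   0.13] toolx yaw 64.9 toolz [ 0.007 -0.    -1.   ]
0.7 [211. 220.] 164 rect [449.6 311.2] [38.  36.9] 18.0 rgb [ 90.  40. 114.]
notop [310.9, 194.3] [511.35887598  14.10922476 123.87531561]
0.56 [179. 198.] 166 rect [520.7 397.7] [40.2 38. ] 61.8 rgb [177. 145. 134.]
notop [301.8, 200.7] [504.69169433  33.85386182  51.08500035]
1510 [519.61654235  10.46079449 125.48805896]
```

```bash
python3 -m inch '[{"tx":3,"ty":-1.4,"tz":0,"ax":0,"ay":0,"az":0,"jaw":0.75},{"tx":5,"ty":-2.4,"tz":0,"ax":0,"ay":0,"az":0,"jaw":0.75},{"tx":5,"ty":-2.4,"tz":0,"ax":0,"ay":0,"az":0,"jaw":0.75},{"tx":5,"ty":-2.4,"tz":0,"ax":0,"ay":0,"az":0,"jaw":0.75},{"tx":5,"ty":-2.4,"tz":0,"ax":0,"ay":0,"az":0,"jaw":0.75},{"tx":5,"ty":-2.4,"tz":0,"ax":0,"ay":0,"az":0,"jaw":0.75},{"tx":4.5,"ty":-2,"tz":0,"ax":0,"ay":0,"az":0,"jaw":0.75},{"tx":2.9,"ty":-1.4,"tz":0,"ax":0,"ay":0,"az":0,"jaw":0.75},{"tx":0,"ty":0,"tz":0,"ax":0,"ay":0,"az":0,"jaw":0.75}]'
python3 -m inch '[{"tx":0,"ty":0,"tz":0,"ax":0,"ay":0,"az":10,"jaw":0.75},{"tx":0,"ty":0,"tz":0,"ax":0,"ay":0,"az":10,"jaw":0.75},{"tx":0,"ty":0,"tz":0,"ax":0,"ay":0,"az":10,"jaw":0.75},{"tx":0,"ty":0,"tz":2,"ax":0,"ay":0,"az":10,"jaw":0.75},{"tx":0,"ty":0,"tz":2,"ax":0,"ay":0,"az":10,"jaw":0.75},{"tx":0,"ty":0,"tz":2,"ax":0,"ay":0,"az":10,"jaw":0.75},{"tx":0,"ty":0,"tz":2,"ax":0,"ay":0,"az":10,"jaw":0.75},{"tx":0,"ty":0,"tz":2,"ax":0,"ay":0,"az":10,"jaw":0.75},{"tx":0,"ty":0,"tz":2,"ax":0,"ay":0,"az":10.3,"jaw":0.75},{"tx":0,"ty":0,"tz":0,"ax":0,"ay":0,"az":0,"jaw":0.75}]'
python3 - <<'E'
from h import *
from boxes import boxes
o=st(); to([520.5,398,40])
boxes('wrist','w5.png')
E
```

```text
t: 9.0
ee_pos: [517.8, 399.4, 265.2]
orientation: [2.649, 1.689, -0.005]
ft_force: [0.7, -1.1, 0.2]
width: 65.7
t: 10.25
ee_pos: [517.7, 395.5, 145.1]
orientation: [3.061, -0.689, -0.005]
ft_force: [-0.5, -0.7, -0.1]
width: 66.0
t 10.25 p [517.7 395.5 145.1] rv [ 3.061 -0.689 -0.005] F [-0.5 -0.7 -0.1] w 66.0 q [ 0.63  0.55  1.62 -0.    0.98  1.08]
shift cm [ 0.18 -0.4  10.51] toolx yaw -25.4 toolz [-0.004 -0.003 -1.   ]
0.89 [294. 289.] 378 rect [456.4 324.9] [19.9 39.6] 64.9 rgb [ 91.  52. 116.]
0.7 [317. 203.] 2131 rect [520.5 397.3] [38.7 37.4] 63.9 rgb [224. 208. 205.]
```

```bash
python3 -m inch '[{"tx":0.2,"ty":-0.3,"tz":4,"ax":0,"ay":0,"az":0.7,"jaw":0.75},{"tx":0,"ty":0,"tz":4,"ax":0,"ay":0,"az":0,"jaw":0.75},{"tx":0,"ty":0,"tz":2.5,"ax":0,"ay":0,"az":0,"jaw":0.75},{"tx":0,"ty":0,"tz":0,"ax":0,"ay":0,"az":0,"jaw":0.75},{"tx":0,"ty":0,"tz":0,"ax":0,"ay":0,"az":0,"jaw":0.2},{"tx":0,"ty":0,"tz":0,"ax":0,"ay":0,"az":0,"jaw":0.2},{"tx":0,"ty":0,"tz":0,"ax":0,"ay":0,"az":0,"jaw":0.2},{"tx":0,"ty":0,"tz":-5,"ax":0,"ay":0,"az":0,"jaw":0.2},{"tx":0,"ty":0,"tz":-5,"ax":0,"ay":0,"az":0,"jaw":0.2},{"tx":0,"ty":0,"tz":-6,"ax":0,"ay":0,"az":0,"jaw":0.2},{"tx":0,"ty":0,"tz":-6,"ax":0,"ay":0,"az":0,"jaw":0.2},{"tx":0,"ty":0,"tz":-1,"ax":0,"ay":0,"az":0,"jaw":0.2}]'
python3 - <<'E'
from h import *
o=st(); to([584,-28,260])
E
```

```text
t: 11.85
ee_pos: [523.9, 401.2, 278.5]
orientation: [-3.054, 0.707, -0.009]
ft_force: [0.5, 0.2, -2.2]
width: 37.9
t 11.85 p [523.9 401.2 278.5] rv [-3.054  0.707 -0.009] F [ 0.5  0.2 -2.2] w 37.9 q [ 0.64  0.42  1.5  -0.    1.21  1.09]
shift cm [24.25 35.92  1.66] toolx yaw -26.1 toolz [ 0.007  0.005 -1.   ]
```

```bash
python3 -m inch '[{"tx":2,"ty":3,"tz":0,"ax":0,"ay":0,"az":0,"jaw":0.2},{"tx":3,"ty":4.5,"tz":0,"ax":0,"ay":0,"az":0,"jaw":0.2},{"tx":3,"ty":4.5,"tz":0,"ax":0,"ay":0,"az":0,"jaw":0.2},{"tx":3,"ty":4.5,"tz":0,"ax":0,"ay":0,"az":0,"jaw":0.2},{"tx":3,"ty":4.5,"tz":0,"ax":0,"ay":0,"az":0,"jaw":0.2},{"tx":3,"ty":4.5,"tz":0,"ax":0,"ay":0,"az":0,"jaw":0.2},{"tx":3,"ty":4.5,"tz":0,"ax":0,"ay":0,"az":0,"jaw":0.2},{"tx":3,"ty":4.5,"tz":0,"ax":0,"ay":0,"az":0,"jaw":0.2},{"tx":0.8,"ty":1.4,"tz":0,"ax":0,"ay":0,"az":0,"jaw":0.2},{"tx":0,"ty":0,"tz":0,"ax":0,"ay":0,"az":0,"jaw":0.2}]'
python3 - <<'E'
from h import *
o=st(); to([580,-26,98])
im,d,c=shot('side')
P=cloud(c,d,np.ones(d.shape,bool)); p=o['ee_pos']
T=P[(np.hypot(P[:,0]-p[0],P[:,1]-p[1])<28)&(P[:,2]>165)&(P[:,2]<p[2]-2)]; print(len(T), T[:,2].min() if len(T) else None)
E
```

```text
t: 13.1
ee_pos: [577.3, -27.8, 271.7]
orientation: [-3.06, 0.712, 0.003]
ft_force: [1.0, 0.6, -1.3]
width: 38.0
t 13.1 p [577.3 -27.8 271.7] rv [-3.06e+00  7.12e-01  3.00e-03] F [ 1.   0.6 -1.3] w 38.0 q [-0.07  0.3   1.69  0.    1.15  0.39]
shift cm [ 0.19 -0.28 17.37] toolx yaw -26.2 toolz [-0.002  0.    -1.   ]
162 228.555314931706
```

```bash
python3 -m inch '[{"tx":0.3,"ty":-0.3,"tz":4,"ax":0,"ay":0,"az":0,"jaw":0.2},{"tx":0,"ty":0,"tz":5,"ax":0,"ay":0,"az":0,"jaw":0.2},{"tx":0,"ty":0,"tz":5.2,"ax":0,"ay":0,"az":0,"jaw":0.2},{"tx":0,"ty":0,"tz":3,"ax":0,"ay":0,"az":0,"jaw":0.2},{"tx":0,"ty":0,"tz":0,"ax":0,"ay":0,"az":0,"jaw":0.2},{"tx":0,"ty":0,"tz":0,"ax":0,"ay":0,"az":0,"jaw":0.56},{"tx":0,"ty":0,"tz":0,"ax":0,"ay":0,"az":0,"jaw":0.56},{"tx":0,"ty":0,"tz":-3,"ax":0,"ay":0,"az":0,"jaw":0.56},{"tx":0,"ty":0,"tz":-5,"ax":0,"ay":0,"az":0,"jaw":0.56},{"tx":0,"ty":0,"tz":-6,"ax":0,"ay":0,"az":0,"jaw":0.56},{"tx":0,"ty":0,"tz":-6,"ax":0,"ay":0,"az":0,"jaw":0.56},{"tx":0,"ty":0,"tz":-4,"ax":0,"ay":0,"az":0,"jaw":0.56}]'
python3 - <<'E'
from h import *
o=st(); to([409,-333.5,300])
im,d,c=shot('top','top4.png')
P=cloud(c,d,np.ones(d.shape,bool))
T=P[(abs(P[:,2]-60)<5)&(np.hypot(P[:,0]-408,P[:,1]+333)<60)]; print('knob',len(T),T.mean(0))
im,d,c=shot('wrist')
cv2.imwrite('pics/v5.png',im[:,:,::-1])
P=cloud(c,d,np.ones(d.shape,bool))
T=P[(np.hypot(P[:,0]-552,P[:,1]+10)<78)&(P[:,2]>110)&(P[:,2]<145)]; print(len(T), T.min(0),T.max(0),np.median(T,0))
E
```

```text
t: 14.65
ee_pos: [582.6, -26.0, 345.7]
orientation: [-3.059, 0.709, -0.009]
ft_force: [0.6, 0.2, -1.2]
width: 49.3
t 14.65 p [582.6 -26.  345.7] rv [-3.059  0.709 -0.009] F [ 0.6  0.2 -1.2] w 49.3 q [-0.06  0.24  1.6   0.    1.3   0.39]
shift cm [-2.09 35.27  4.48] toolx yaw -26.1 toolz [ 0.006 -0.    -1.   ]
knob 58 [ 409.59049537 -333.56775742   58.81335544]
1840 [494.8611622  -50.99404011 110.0188847 ] [607.12855313  32.60274413 128.25909232] [541.89008214  -8.1999541  125.67047028]
```

View pics/v5.png

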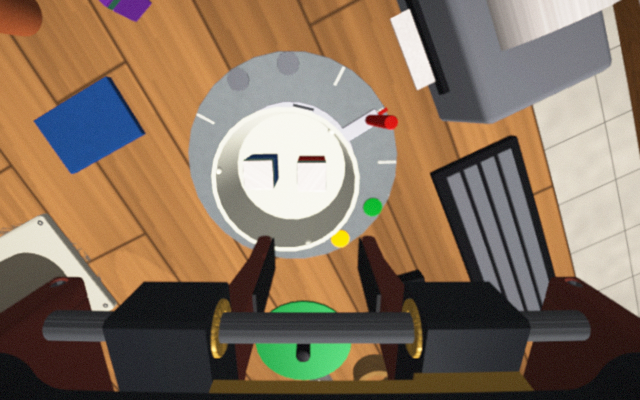

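Both boxes stand upright in the tub, at pixels (262,172) and (312,174). The post is at (388,122), green at (372,206), yellow at (340,239) and the lid at (304,345). Lid next.

```bash
python3 -m inch '[{"tx":-0.2,"ty":3,"tz":0,"ax":0,"ay":0,"az":0,"jaw":0.75},{"tx":-0.3,"ty":5,"tz":0,"ax":0,"ay":0,"az":0,"jaw":0.75},{"tx":-0.3,"ty":5,"tz":0,"ax":0,"ay":0,"az":0,"jaw":0.75},{"tx":-0.3,"ty":5,"tz":0,"ax":0,"ay":0,"az":0,"jaw":0.75},{"tx":-0.3,"ty":5,"tz":0,"ax":0,"ay":0,"az":0,"jaw":0.75},{"tx":-0.3,"ty":5,"tz":1,"ax":0,"ay":0,"az":0,"jaw":0.75},{"tx":-0.2,"ty":4.5,"tz":4,"ax":0,"ay":0,"az":0,"jaw":0.75},{"tx":-0.2,"ty":2.8,"tz":5,"ax":0,"ay":0,"az":0,"jaw":0.75},{"tx":0,"ty":0,"tz":5,"ax":0,"ay":0,"az":0,"jaw":0.75},{"tx":0,"ty":0,"tz":4,"ax":0,"ay":0,"az":0,"jaw":0.75},{"tx":0,"ty":0,"tz":0,"ax":0,"ay":0,"az":0,"jaw":0.75}]'
cat > fit.py <<'E'
from h import *
from scipy.optimize import least_squares
def circ(T,p0,fix=None):
    if fix: f=lambda p:np.hypot(T[:,0]-p[0],T[:,1]-p[1])-fix
    else: f=lambda p:np.hypot(T[:,0]-p[0],T[:,1]-p[1])-p[2]
    r=least_squares(f,p0[:2] if fix else p0,loss='soft_l1',f_scale=2); return np.round(r.x,1),len(T),np.round(np.median(abs(r.fun)),1)
def lidrim(cam,c,d,cx,cy,z):
    """edge pixels of disc at height z (top face): outer boundary points"""
    P=cloud(c,d,np.ones(d.shape,bool))
    T=P[(abs(P[:,2]-z)<4)&(np.hypot(P[:,0]-cx,P[:,1]-cy)<125)]
    if len(T)<30: return None
    H=cv2.convexHull(T[:,:2].astype(np.float32)).reshape(-1,2)
    return circ(H,[cx,cy,96])
E
python3 - <<'E'
from fit import *
o=st(); to([409.5,-333.5,28])
for n in ['wrist','top']:
    im,d,c=shot(n,'lid_'+n+'.png')
    P=cloud(c,d,np.ones(d.shape,bool))
    T=P[(abs(P[:,2]-60)<4)&(np.hypot(P[:,0]-408,P[:,1]+333)<60)]
    if len(T): print(n,'knob',len(T),T.mean(0),(T.min(0)+T.max(0))/2)
    print('disc',lidrim(n,c,d,409,-333,24))
    T=P[(abs(P[:,2]-155)<3)&(abs(np.hypot(P[:,0]-552,P[:,1]+10)-88)<12)]
    if len(T)>20: print('rim',circ(T,[552,-10],87.5))
# occluded corner check
for n in ['top','side']:
    if n=='side': shot(n)
    for x in masks_of(n,'seedbox_a'): print(n,round(x['score'],2),np.round(x['location']))
E
```

```text
t: 16.12
ee_pos: [405.8, -332.2, 148.4]
orientation: [-3.058, 0.709, 0.008]
ft_force: [-1.2, 0.0, -0.3]
width: 65.6
t 16.12 p [ 405.8 -332.2  148.4] rv [-3.058  0.709  0.008] F [-1.2  0.  -0.3] w 65.6 q [-0.71  0.38  1.9   0.    0.86 -0.25]
shift cm [ 0.46 -0.03 12.04] toolx yaw -26.1 toolz [-0.005  0.004 -1.   ]
wrist knob 722 [ 409.13621714 -336.82182014   60.38761732] [ 408.67202285 -337.57807987   59.59280452]
disc (array([ 406. , -343.5,   99.7]), 63, np.float64(2.5))
top knob 54 [ 409.64578797 -332.57009809   59.26605637] [ 409.74056584 -332.57085426   59.82718117]
disc (array([ 409.4, -333.1,   94.7]), 30, np.float64(0.4))
rim (array([552.3, -10.2]), 291, np.float64(1.3))
top 0.76 [320. 171.]
top 0.68 [212. 219.]
top 0.65 [313. 194.]
side 0.67 [274. 179.]
```

```bash
python3 -m inch '[{"tx":0.45,"ty":0.1,"tz":4,"ax":0,"ay":0,"az":0,"jaw":0.75},{"tx":0,"ty":0,"tz":4,"ax":0,"ay":0,"az":0,"jaw":0.75},{"tx":0,"ty":0,"tz":3,"ax":0,"ay":0,"az":0,"jaw":0.75},{"tx":0,"ty":0,"tz":0.8,"ax":0,"ay":0,"az":0,"jaw":0.75},{"tx":0,"ty":0,"tz":0,"ax":0,"ay":0,"az":0,"jaw":0.75},{"tx":0,"ty":0,"tz":0,"ax":0,"ay":0,"az":0,"jaw":0},{"tx":0,"ty":0,"tz":0,"ax":0,"ay":0,"az":0,"jaw":0},{"tx":0,"ty":0,"tz":0,"ax":0,"ay":0,"az":0,"jaw":0},{"tx":0,"ty":0,"tz":0,"ax":0,"ay":0,"az":0,"jaw":0}]'; python3 -c "
from h import *
st()"
```

```text
t: 17.5
ee_pos: [411.2, -336.5, 32.9]
orientation: [-3.06, 0.709, 0.001]
ft_force: [-2.5, 1.3, 1.0]
width: 29.4
t 17.5 p [ 411.2 -336.5   32.9] rv [-3.06e+00  7.09e-01  1.00e-03] F [-2.5  1.3  1. ] w 29.4 q [-0.71  0.59  1.93 -0.    0.62 -0.25]
```

```bash
python3 -m inch '[{"tx":0,"ty":0,"tz":-3,"ax":0,"ay":0,"az":0,"jaw":0},{"tx":0,"ty":0,"tz":-4,"ax":0,"ay":0,"az":0,"jaw":0},{"tx":0,"ty":0,"tz":-5,"ax":0,"ay":0,"az":0,"jaw":0},{"tx":0,"ty":0,"tz":-5,"ax":0,"ay":0,"az":0,"jaw":0},{"tx":0,"ty":0,"tz":-3,"ax":0,"ay":0,"az":0,"jaw":0},{"tx":0,"ty":0,"tz":0,"ax":0,"ay":0,"az":0,"jaw":0}]'
python3 - <<'E'
from fit import *
o=st()
to([552.3,-10.2,232])
im,d,c=shot('top','lidup.png')
P=cloud(c,d,np.ones(d.shape,bool))
p=o['ee_pos']; print('disc',lidrim('top',c,d,p[0],p[1],p[2]-9))
T=P[(abs(P[:,2]-p[2]+9)<12)&(np.hypot(P[:,0]-p[0],P[:,1]-p[1])<90)]
A=np.c_[T[:,:2]-p[:2],np.ones(len(T))]; s=np.linalg.lstsq(A,T[:,2],rcond=None)[0]; print('plane',len(T),s)
E
```

```text
t: 18.25
ee_pos: [412.4, -337.5, 234.8]
orientation: [3.058, -0.709, 0.007]
ft_force: [-1.0, -0.3, -1.8]
width: 27.4
t 18.25 p [ 412.4 -337.5  234.8] rv [ 3.058 -0.709  0.007] F [-1.  -0.3 -1.8] w 27.4 q [-0.71  0.27  1.83  0.    1.04 -0.25]
shift cm [ -1.83 -35.54   0.23] toolx yaw -26.1 toolz [ 0.004 -0.003 -1.   ]
disc (array([ 413.1, -335.8,   94.7]), 31, np.float64(0.3))
plane 1659 [ 4.64473111e-03 -2.01964303e-03  2.24248848e+02]
```

```bash
python3 -m inch '[{"tx":-0.1,"ty":-2.5,"tz":0,"ax":0,"ay":0,"az":0,"jaw":0},{"tx":-0.2,"ty":-4,"tz":0,"ax":0,"ay":0,"az":0,"jaw":0},{"tx":-0.2,"ty":-4.5,"tz":0,"ax":0,"ay":0,"az":0,"jaw":0},{"tx":-0.3,"ty":-4.5,"tz":0,"ax":0,"ay":0,"az":0,"jaw":0},{"tx":-0.2,"ty":-4.5,"tz":0,"ax":0,"ay":0,"az":0,"jaw":0},{"tx":-0.2,"ty":-4.5,"tz":0,"ax":0,"ay":0,"az":0,"jaw":0},{"tx":-0.2,"ty":-4.5,"tz":0,"ax":0,"ay":0,"az":0,"jaw":0},{"tx":-0.2,"ty":-4,"tz":0,"ax":0,"ay":0,"az":0,"jaw":0},{"tx":-0.2,"ty":-2.4,"tz":0,"ax":0,"ay":0,"az":0,"jaw":0},{"tx":0,"ty":0,"tz":0,"ax":0,"ay":0,"az":0,"jaw":0}]'
cat > ld.py <<'E'
from fit import *
o=st()
p=o['ee_pos']
for n in ['top','side']:
    im,d,c=shot(n)
    P=cloud(c,d,np.ones(d.shape,bool))
    print(n,'disc',lidrim(n,c,d,p[0],p[1],p[2]-10.6))
    T=P[(abs(P[:,2]-p[2]+10.6)<12)&(np.hypot(P[:,0]-p[0],P[:,1]-p[1])<90)&(np.hypot(P[:,0]-p[0],P[:,1]-p[1])>25)]
    A=np.c_[T[:,:2]-p[:2],np.ones(len(T))]; s=np.linalg.lstsq(A,T[:,2],rcond=None)[0]; print('plane',len(T),np.round(s,4))
to([551.6,-11.9,200])
E
python3 ld.py
```

```text
t: 19.55
ee_pos: [550.1, -9.4, 230.3]
orientation: [3.061, -0.705, -0.006]
ft_force: [1.5, -0.5, -1.4]
width: 27.4
t 19.55 p [550.1  -9.4 230.3] rv [ 3.061 -0.705 -0.006] F [ 1.5 -0.5 -1.4] w 27.4 q [-0.04  0.31  1.79  0.    1.05  0.41]
top disc (array([550.5,   7.5,  80.5]), 15, np.float64(0.6))
plane 313 [1.900000e-03 1.100000e-03 2.203035e+02]
side disc (array([549.6, -13.8,  95.5]), 41, np.float64(0.4))
plane 1506 [-1.400000e-03 -8.000000e-04  2.210886e+02]
shift cm [ 0.21 -0.    3.09] toolx yaw -26.1 toolz [-0.003 -0.    -1.   ]
```

```bash
python3 -m inch '[{"tx":0.2,"ty":0,"tz":1,"ax":0,"ay":0,"az":0,"jaw":0},{"tx":0,"ty":0,"tz":1,"ax":0,"ay":0,"az":0,"jaw":0},{"tx":0,"ty":0,"tz":0.5,"ax":0,"ay":0,"az":0,"jaw":0},{"tx":0,"ty":0,"tz":0,"ax":0,"ay":0,"az":0,"jaw":0},{"tx":0,"ty":0,"tz":0,"ax":0,"ay":0,"az":0,"jaw":0}]'
python3 - <<'E'
from fit import *
st(); to([551.6,-11.9,172])
im,d,c=shot('side','s5.png')
P=cloud(c,d,np.ones(d.shape,bool))
T=P[(abs(P[:,2]-155)<3)&(abs(np.hypot(P[:,0]-552,P[:,1]+10)-88)<14)]
print('side rim',circ(T,[552,-10],87.5) if len(T)>10 else len(T)); print(lidrim('side',c,d,551,-12,195)); st()
E
```

```text
t: 20.27
ee_pos: [552.9, -11.7, 207.8]
orientation: [-3.06, 0.709, -0.0]
ft_force: [0.1, 0.2, -1.6]
width: 27.5
t 20.27 p [552.9 -11.7 207.8] rv [-3.06   0.709 -0.   ] F [ 0.1  0.2 -1.6] w 27.5 q [-0.04  0.34  1.8  -0.    1.    0.41]
shift cm [-0.11  0.07  3.58] toolx yaw -26.1 toolz [ 0. -0. -1.]
side rim (array([552.8, -14.5]), 153, np.float64(1.3))
(array([553. , -14.8,  95.6]), 39, np.float64(0.5))
t 20.32 p [553.  -11.7 208. ] rv [-3.06e+00  7.09e-01 -1.00e-03] F [-0.3 -0.6 -1.9] w 27.5 q [-0.04  0.34  1.8  -0.    1.    0.41]
```

Side camera puts the rim at (552.8,-14.5) and the lid at (553,-14.8), so they're aligned. Lowering.

```bash
python3 -m inch '[{"tx":0,"ty":0,"tz":1,"ax":0,"ay":0,"az":0,"jaw":0},{"tx":0,"ty":0,"tz":1,"ax":0,"ay":0,"az":0,"jaw":0},{"tx":0,"ty":0,"tz":0.4,"ax":0,"ay":0,"az":0,"jaw":0},{"tx":0,"ty":0,"tz":0,"ax":0,"ay":0,"az":0,"jaw":0}]';python3 -m inch '[{"tx":0,"ty":0,"tz":0.3,"ax":0,"ay":0,"az":0,"jaw":0},{"tx":0,"ty":0,"tz":0.2,"ax":0,"ay":0,"az":0,"jaw":0},{"tx":0,"ty":0,"tz":0,"ax":0,"ay":0,"az":0,"jaw":0}]'
```

```text
t: 20.82
ee_pos: [552.5, -11.6, 183.1]
orientation: [3.06, -0.709, -0.002]
ft_force: [-0.2, -1.4, -1.1]
width: 27.6
t: 21.2
ee_pos: [552.9, -11.7, 178.8]
orientation: [-3.061, 0.709, -0.001]
ft_force: [0.4, -0.8, -1.2]
width: 27.4
```

```bash
python3 -m inch '[{"tx":0,"ty":0,"tz":0.2,"ax":0,"ay":0,"az":0,"jaw":0},{"tx":0,"ty":0,"tz":0.2,"ax":0,"ay":0,"az":0,"jaw":0},{"tx":0,"ty":0,"tz":0,"ax":0,"ay":0,"az":0,"jaw":0}]';python3 -m inch '[{"tx":0,"ty":0,"tz":0.2,"ax":0,"ay":0,"az":0,"jaw":0},{"tx":0,"ty":0,"tz":0.1,"ax":0,"ay":0,"az":0,"jaw":0},{"tx":0,"ty":0,"tz":0,"ax":0,"ay":0,"az":0,"jaw":0}]'
```

```text
t: 21.58
ee_pos: [553.5, -11.7, 175.1]
orientation: [-3.06, 0.709, -0.003]
ft_force: [1.3, -0.5, 1.7]
width: 27.3
t: 21.95
ee_pos: [552.9, -11.6, 171.5]
orientation: [-3.06, 0.709, -0.0]
ft_force: [1.2, -0.9, -0.2]
width: 27.3
```

```bash
cat > ld.py <<'E'
from fit import *
def ld():
    o=st(); 
    for n in ['side','top']:
        im,d,c=shot(n,f'ld{n}{o["t"]:.1f}.png')
        P=cloud(c,d,np.ones(d.shape,bool)); r=np.hypot(P[:,0]-552.5,P[:,1]+11)
        T=P[(P[:,2]>150)&(P[:,2]<185)&(r<88)&(r>25)]
        A=np.c_[T[:,:2]-[552.5,-11],np.ones(len(T))]; s=np.linalg.lstsq(A,T[:,2],rcond=None)[0]
        res=T[:,2]-A@s; k=abs(res)<5; s=np.linalg.lstsq(A[k],T[k,2],rcond=None)[0]
        print(n,'plane',k.sum(),np.round(s,4),'disc',lidrim(n,c,d,552,-11,s[2]))
if __name__=='__main__': ld()
E
python3 ld.py; python3 -m inch '[{"tx":0,"ty":0,"tz":0.2,"ax":0,"ay":0,"az":0,"jaw":0},{"tx":0,"ty":0,"tz":0,"ax":0,"ay":0,"az":0,"jaw":0}]'; python3 -m inch '[{"tx":0,"ty":0,"tz":0.2,"ax":0,"ay":0,"az":0,"jaw":0},{"tx":0,"ty":0,"tz":0,"ax":0,"ay":0,"az":0,"jaw":0}]'
```

```text
t 21.95 p [552.9 -11.6 171.5] rv [-3.06   0.709 -0.   ] F [ 1.2 -0.9 -0.2] w 27.3 q [-0.04  0.39  1.83  0.    0.93  0.41]
side plane 1404 [ 2.400000e-03 -2.400000e-03  1.619933e+02] disc (array([553.3, -15.2,  95.7]), 36, np.float64(0.4))
top plane 151 [ 5.200000e-03 -2.600000e-03  1.612454e+02] disc (array([555.5,   6.7,  79.6]), 13, np.float64(0.8))
t: 22.3
ee_pos: [553.0, -11.7, 170.9]
orientation: [-3.06, 0.709, -0.001]
ft_force: [-2.4, 0.1, 12.5]
width: 27.6
t: 22.55
ee_pos: [553.1, -11.7, 170.8]
orientation: [-3.06, 0.709, -0.002]
ft_force: [-9.7, -1.0, 30.6]
width: 27.0
```

```bash
python3 -m inch '[{"tx":0,"ty":0,"tz":-0.35,"ax":0,"ay":0,"az":0,"jaw":0},{"tx":0,"ty":0,"tz":0,"ax":0,"ay":0,"az":0,"jaw":0.7},{"tx":0,"ty":0,"tz":0,"ax":0,"ay":0,"az":0,"jaw":0.7},{"tx":0,"ty":0,"tz":0,"ax":0,"ay":0,"az":0,"jaw":0.7},{"tx":0,"ty":0,"tz":-3,"ax":0,"ay":0,"az":0,"jaw":0.7},{"tx":0,"ty":0,"tz":-5,"ax":0,"ay":0,"az":0,"jaw":0.7},{"tx":0,"ty":0,"tz":-5,"ax":0,"ay":0,"az":0,"jaw":0.7},{"tx":0,"ty":0,"tz":0,"ax":0,"ay":0,"az":0,"jaw":0}]'
python3 - <<'E'
from ld import *
ld(); to([691.6,4,250])
im,d,c=shot('wrist','w7.png')
P=cloud(c,d,np.ones(d.shape,bool)); r=np.hypot(P[:,0]-552.5,P[:,1]+11)
T=P[(P[:,2]>150)&(P[:,2]<172)&(r<88)&(r>25)]
A=np.c_[T[:,:2]-[552.5,-11],np.ones(len(T))]; print('wrist',len(T),np.linalg.lstsq(A,T[:,2],rcond=None)[0])
E
```

```text
t: 23.55
ee_pos: [555.1, -11.7, 305.2]
orientation: [-3.059, 0.709, -0.012]
ft_force: [0.9, -0.2, -0.5]
width: 54.6
t 23.55 p [555.1 -11.7 305.2] rv [-3.059  0.709 -0.012] F [ 0.9 -0.2 -0.5] w 54.6 q [-0.04  0.23  1.71  0.    1.2   0.41]
side plane 1523 [-4.000000e-04 -2.500000e-03  1.621319e+02] disc (array([552.6, -15.1,  95.8]), 41, np.float64(0.6))
top plane 454 [2.80000e-03 7.60000e-03 1.61916e+02] disc (array([558.3,  -3. ,  87.5]), 16, np.float64(1.1))
shift cm [11.8  -7.52  5.1 ] toolx yaw -26.1 toolz [ 0. -0. -1.]
wrist 19599 [-4.27764011e-04 -1.59675649e-03  1.62327232e+02]
```

The lid's home: plane at 162 mm, level within 0.003 rad. Next I'll pinch the post, after checking clearance to the printer behind it.

```bash
python3 -m inch '[{"tx":4,"ty":-2.5,"tz":0,"ax":0,"ay":0,"az":0,"jaw":0.5},{"tx":4,"ty":-2.5,"tz":0,"ax":0,"ay":0,"az":0,"jaw":0.5},{"tx":3.8,"ty":-2.5,"tz":0,"ax":0,"ay":0,"az":-10,"jaw":0.5},{"tx":0,"ty":0,"tz":0,"ax":0,"ay":0,"az":-10,"jaw":0.5},{"tx":0,"ty":0,"tz":0,"ax":0,"ay":0,"az":-10,"jaw":0.5},{"tx":0,"ty":0,"tz":0,"ax":0,"ay":0,"az":-10,"jaw":0.5},{"tx":0,"ty":0,"tz":0,"ax":0,"ay":0,"az":-10,"jaw":0.5},{"tx":0,"ty":0,"tz":0,"ax":0,"ay":0,"az":-10,"jaw":0.5},{"tx":0,"ty":0,"tz":0,"ax":0,"ay":0,"az":-10,"jaw":0.5},{"tx":0,"ty":0,"tz":0,"ax":0,"ay":0,"az":-10,"jaw":0.5},{"tx":0,"ty":0,"tz":0,"ax":0,"ay":0,"az":-10.5,"jaw":0.5},{"tx":0,"ty":0,"tz":0,"ax":0,"ay":0,"az":0,"jaw":0.5}]'
python3 - <<'E'
from fit import *
st(); to([691.6,4,140])
im,d,c=shot('side','s8.png')
P=cloud(c,d,np.ones(d.shape,bool))
T=P[(P[:,0]>705)&(P[:,0]<900)&(abs(P[:,1]+20)<220)]
for z in (40,100,150,200,250): 
    k=T[(T[:,2]>z)&(T[:,2]<z+50)]; print(z,len(k),k.min(0).round() if len(k) else '',k.max(0).round() if len(k) else '')
T=P[(abs(P[:,2]-172)<6)&(np.hypot(P[:,0]-692,P[:,1]-4)<40)]; print('post side',len(T),T.mean(0))
im,d,c=shot('wrist','w8.png')
P=cloud(c,d,np.ones(d.shape,bool))
T=P[(abs(P[:,2]-173)<6)&(np.hypot(P[:,0]-692,P[:,1]-4)<40)]; print('post wrist',len(T),T.mean(0))
E
```

```text
t: 25.2
ee_pos: [690.9, 3.8, 298.8]
orientation: [-2.658, -1.671, 0.005]
ft_force: [-0.5, 0.0, 0.6]
width: 44.0
t 25.2 p [690.9   3.8 298.8] rv [-2.658 -1.671  0.005] F [-0.5  0.   0.6] w 44.0 q [-0.01  0.46  1.4   0.    1.29 -1.13]
shift cm [ 0.07  0.11 15.88] toolx yaw 64.3 toolz [-0.004  0.    -1.   ]
40 797 [706. -64.  40.] [899. 175.  90.]
100 1076 [798. -66. 100.] [900. 176. 150.]
150 892 [803. -60. 150.] [899. 170. 200.]
200 341 [846.  10. 200.] [900. 106. 222.]
250 0  
post side 21 [689.88518087  -3.82506467 173.66353512]
post wrist 211 [6.90774445e+02 6.14848987e-01 1.74826234e+02]
```

```bash
python3 -m inch '[{"tx":0,"ty":0.1,"tz":5,"ax":0,"ay":0,"az":0,"jaw":0.5},{"tx":0,"ty":0,"tz":5,"ax":0,"ay":0,"az":0,"jaw":0.5},{"tx":0,"ty":0,"tz":4,"ax":0,"ay":0,"az":0,"jaw":0.5},{"tx":0,"ty":0,"tz":2,"ax":0,"ay":0,"az":0,"jaw":0.5},{"tx":0,"ty":0,"tz":0,"ax":0,"ay":0,"az":0,"jaw":0.5},{"tx":0,"ty":0,"tz":0,"ax":0,"ay":0,"az":0,"jaw":0},{"tx":0,"ty":0,"tz":0,"ax":0,"ay":0,"az":0,"jaw":0},{"tx":0,"ty":0,"tz":0,"ax":0,"ay":0,"az":0,"jaw":0},{"tx":0,"ty":0,"tz":0,"ax":0,"ay":0,"az":0,"jaw":0}]'
python3 - <<'E'
from h import *
o=st(); Rm=R.from_rotvec(o['orientation']).as_matrix(); a0=np.radians(5.7); p=o['ee_pos']
ax=np.array([552.3,-10.2])
a_=np.degrees(np.arctan2(p[1]-ax[1],p[0]-ax[0])); print('pinched at angle',a_,np.hypot(*(p[:2]-ax)))
# waypoints every 5 deg on the arc r=140, tool yaw fixed
prev=p.copy()
for k in range(1,14):
    a=np.radians(5.7-5*k); q=np.array([ax[0]+140*np.cos(a),ax[1]+140*np.sin(a),p[2]])
    print(5.7-5*k,np.round(Rm.T@(q-prev)/10,2)[:2]); prev=q
E
```

```text
t: 26.42
ee_pos: [692.7, 3.2, 142.3]
orientation: [2.658, 1.674, 0.001]
ft_force: [-3.3, -0.2, 6.7]
width: 15.3
t 26.43 p [692.7   3.2 142.3] rv [2.658e+00 1.674e+00 1.000e-03] F [-3.3 -0.2  6.7] w 15.3 q [-0.01  0.61  1.52 -0.    1.01 -1.14]
pinched at angle 5.465255111785612 141.08912355561085
0.7000000000000002 [-1.08  0.47]
-4.3 [-1.12  0.49]
-9.3 [-1.16  0.39]
-14.3 [-1.19  0.29]
-19.3 [-1.21  0.19]
-24.3 [-1.22  0.08]
-29.3 [-1.22 -0.03]
-34.3 [-1.21 -0.13]
-39.3 [-1.2  -0.24]
-44.3 [-1.17 -0.34]
-49.3 [-1.14 -0.44]
-54.3 [-1.1  -0.54]
-59.3 [-1.04 -0.63]
```

```bash
python3 -m inch '[{"tx":-1.1,"ty":0.5,"tz":0,"ax":0,"ay":0,"az":0,"jaw":0},{"tx":-1.1,"ty":0.5,"tz":0,"ax":0,"ay":0,"az":0,"jaw":0},{"tx":-1.15,"ty":0.4,"tz":0,"ax":0,"ay":0,"az":0,"jaw":0},{"tx":-1.2,"ty":0.3,"tz":0,"ax":0,"ay":0,"az":0,"jaw":0},{"tx":-1.2,"ty":0.2,"tz":0,"ax":0,"ay":0,"az":0,"jaw":0},{"tx":-1.2,"ty":0.1,"tz":0,"ax":0,"ay":0,"az":0,"jaw":0},{"tx":0,"ty":0,"tz":0,"ax":0,"ay":0,"az":0,"jaw":0}]'
python3 - <<'E'
from h import *
o=st(); p=o['ee_pos']; ax=np.array([552.3,-10.2])
print(np.degrees(np.arctan2(p[1]-ax[1],p[0]-ax[0])),np.hypot(*(p[:2]-ax)))
E
```

```text
t: 27.3
ee_pos: [683.2, -70.3, 142.3]
orientation: [2.655, 1.67, 0.007]
ft_force: [7.1, -4.0, -1.0]
width: 15.3
t 27.3 p [683.2 -70.3 142.3] rv [2.655 1.67  0.007] F [ 7.1 -4.  -1. ] w 15.3 q [-0.12  0.6   1.54 -0.    1.   -1.24]
-24.652113174389015 144.05961200221856
```

```bash
python3 -m inch '[{"tx":-1.2,"ty":0,"tz":0,"ax":0,"ay":0,"az":0,"jaw":0},{"tx":-1.2,"ty":-0.15,"tz":0,"ax":0,"ay":0,"az":0,"jaw":0},{"tx":-1.2,"ty":-0.3,"tz":0,"ax":0,"ay":0,"az":0,"jaw":0},{"tx":-1.2,"ty":-0.4,"tz":0,"ax":0,"ay":0,"az":0,"jaw":0},{"tx":-1.1,"ty":-0.5,"tz":0,"ax":0,"ay":0,"az":0,"jaw":0},{"tx":-1.1,"ty":-0.6,"tz":0,"ax":0,"ay":0,"az":0,"jaw":0},{"tx":0,"ty":0,"tz":0,"ax":0,"ay":0,"az":0,"jaw":0},{"tx":0,"ty":0,"tz":0,"ax":0,"ay":0,"az":0,"jaw":0}]'
python3 - <<'E'
from h import *
o=st(); p=o['ee_pos']; ax=np.array([552.3,-10.2])
print(np.degrees(np.arctan2(p[1]-ax[1],p[0]-ax[0])),np.hypot(*(p[:2]-ax)))
E
```

```text
t: 28.3
ee_pos: [634.8, -125.2, 142.2]
orientation: [2.654, 1.671, 0.004]
ft_force: [4.1, -7.5, 0.2]
width: 15.4
t 28.3 p [ 634.8 -125.2  142.2] rv [2.654 1.671 0.004] F [ 4.1 -7.5  0.2] w 15.4 q [-0.21  0.55  1.64 -0.    0.95 -1.33]
-54.33819114457198 141.5357257921804
```

```bash
python3 -m inch '[{"tx":0,"ty":0,"tz":0,"ax":0,"ay":0,"az":0,"jaw":0.5},{"tx":0,"ty":0,"tz":0,"ax":0,"ay":0,"az":0,"jaw":0.5},{"tx":0,"ty":0,"tz":-2,"ax":0,"ay":0,"az":0,"jaw":0.5},{"tx":0,"ty":0,"tz":-4,"ax":0,"ay":0,"az":0,"jaw":0.5},{"tx":0,"ty":0,"tz":-5,"ax":0,"ay":0,"az":0,"jaw":0.5},{"tx":0,"ty":0,"tz":-3,"ax":0,"ay":0,"az":0,"jaw":0.5},{"tx":0,"ty":0,"tz":0,"ax":0,"ay":0,"az":0,"jaw":0}]'
python3 - <<'E'
from h import *
st(); to([609,336,270])
E
```

```text
t: 29.18
ee_pos: [634.4, -122.8, 285.4]
orientation: [2.654, 1.672, 0.008]
ft_force: [-0.0, -0.3, -0.1]
width: 37.5
t 29.18 p [ 634.4 -122.8  285.4] rv [2.654 1.672 0.008] F [-0.  -0.3 -0.1] w 37.5 q [-0.21  0.39  1.53  0.    1.22 -1.33]
shift cm [ 40.29 -22.11   1.47] toolx yaw 64.4 toolz [ 0.007 -0.001 -1.   ]
```

```bash
python3 -m inch '[{"tx":3,"ty":-1.6,"tz":0,"ax":0,"ay":0,"az":0,"jaw":0},{"tx":5,"ty":-2.7,"tz":0,"ax":0,"ay":0,"az":0,"jaw":0},{"tx":5,"ty":-2.8,"tz":0,"ax":0,"ay":0,"az":0,"jaw":0},{"tx":5,"ty":-2.8,"tz":0,"ax":0,"ay":0,"az":0,"jaw":0},{"tx":5,"ty":-2.7,"tz":0,"ax":0,"ay":0,"az":0,"jaw":0},{"tx":5,"ty":-2.7,"tz":0,"ax":0,"ay":0,"az":0,"jaw":0},{"tx":5,"ty":-2.7,"tz":0,"ax":0,"ay":0,"az":0,"jaw":0},{"tx":4.5,"ty":-2.6,"tz":0,"ax":0,"ay":0,"az":0,"jaw":0},{"tx":2.8,"ty":-1.5,"tz":0,"ax":0,"ay":0,"az":0,"jaw":0},{"tx":0,"ty":0,"tz":0,"ax":0,"ay":0,"az":0,"jaw":0}]'
python3 -m inch '[{"tx":0,"ty":0,"tz":0,"ax":0,"ay":0,"az":10,"jaw":0},{"tx":0,"ty":0,"tz":0,"ax":0,"ay":0,"az":10,"jaw":0},{"tx":0,"ty":0,"tz":1,"ax":0,"ay":0,"az":10,"jaw":0},{"tx":0,"ty":0,"tz":1,"ax":0,"ay":0,"az":10,"jaw":0},{"tx":0,"ty":0,"tz":2,"ax":0,"ay":0,"az":10,"jaw":0},{"tx":0,"ty":0,"tz":2,"ax":0,"ay":0,"az":9.4,"jaw":0},{"tx":0,"ty":0,"tz":0,"ax":0,"ay":0,"az":0,"jaw":0}]'
python3 - <<'E'
from fit import *
st(); to([609,336,100])
im,d,c=shot('top','top9.png'); a=im
P=cloud(c,d,np.ones(d.shape,bool))
H=lidrim('top',c,d,552,-10,161); print('lid top',H)
r=np.hypot(P[:,0]-552.5,P[:,1]+11); T=P[(P[:,2]>150)&(P[:,2]<172)&(r<88)&(r>25)]
A=np.c_[T[:,:2]-[552.5,-11],np.ones(len(T))]; print('plane',len(T),np.linalg.lstsq(A,T[:,2],rcond=None)[0])
T=P[(abs(P[:,2]-173)<6)&(r>115)&(r<165)]; print('post',len(T),T.mean(0), np.degrees(np.arctan2(T[:,1].mean()+10.2,T[:,0].mean()-552.3)))
b,d,c=shot('wrist','w9.png')
print(proj(c,[[612.7,296,115]]))
cv2.imwrite('pics/v6.png',np.hstack([cv2.resize(a[120:260,180:400],(400,255)),cv2.resize(b,(400,255))])[:,:,::-1])
E
```

```text
t: 30.42
ee_pos: [606.3, 338.2, 279.6]
orientation: [-2.655, -1.678, 0.003]
ft_force: [1.0, -0.3, -0.6]
width: 0.5
t: 31.3
ee_pos: [606.4, 334.2, 218.9]
orientation: [3.136, 0.138, -0.007]
ft_force: [-0.1, -0.3, 0.1]
width: 0.3
t 31.3 p [606.4 334.2 218.9] rv [ 3.136  0.138 -0.007] F [-0.1 -0.3  0.1] w 0.3 q [ 0.49  0.53  1.47 -0.    1.15  0.4 ]
shift cm [ 0.33 -0.18 11.89] toolx yaw 5.0 toolz [-0.004 -0.003 -1.   ]
lid top (array([552.3, -10.2,  95.3]), 49, np.float64(0.3))
plane 2890 [-2.29234828e-03  2.07910725e-03  1.61607135e+02]
post 24 [ 633.36367296 -123.4462699   174.01279522] -54.404246000998306
[[317.99904557 239.75125222]]
```

View pics/v6.png

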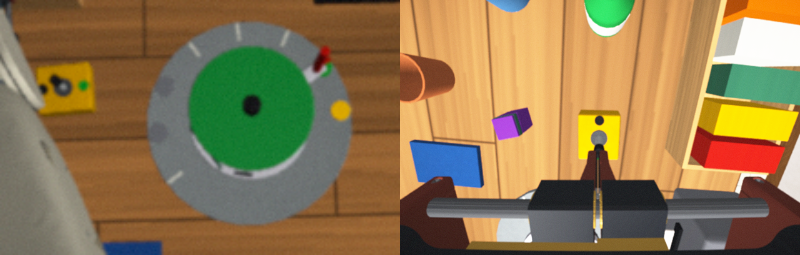

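Lid is centred at (552.3,-10.2) and down. The post at -54.4° stands on green. In the wrist view the toggle is at about (318,235) with the black dot beyond it, so the finger will come down on the black-dot side and push towards green.

```bash
python3 -m inch '[{"tx":0.3,"ty":-0.2,"tz":4,"ax":0,"ay":0,"az":0,"jaw":0},{"tx":0,"ty":0,"tz":4,"ax":0,"ay":0,"az":0,"jaw":0},{"tx":0,"ty":0,"tz":3.8,"ax":0,"ay":0,"az":0,"jaw":0},{"tx":0,"ty":0.5,"tz":0,"ax":0,"ay":0,"az":0,"jaw":0},{"tx":0,"ty":0.5,"tz":0,"ax":0,"ay":0,"az":0,"jaw":0},{"tx":0,"ty":0.5,"tz":0,"ax":0,"ay":0,"az":0,"jaw":0},{"tx":0,"ty":0,"tz":0,"ax":0,"ay":0,"az":0,"jaw":0}]'
python3 - <<'E'
from h import *
o=st(); to([613,291.3,100])
im,d,c=shot('side','s10.png')
P=cloud(c,d,np.ones(d.shape,bool)); T=P[(np.hypot(P[:,0]-613,P[:,1]-291)<13)&(P[:,2]>95)&(P[:,2]<117)]; print('cap',len(T),T.mean(0))
a=proj(c,[613,291,80])[0].astype(int); cv2.imwrite('pics/v7.png',cv2.resize(im[a[1]-60:a[1]+40,a[0]-80:a[0]+80],(640,400),interpolation=cv2.INTER_CUBIC)[:,:,::-1])
E
```

```text
t: 32.28
ee_pos: [612.6, 323.4, 104.9]
orientation: [-3.138, -0.137, -0.003]
ft_force: [0.4, -0.1, -0.4]
width: 0.5
t 32.27 p [612.6 323.4 104.9] rv [-3.138e+00 -1.370e-01 -3.000e-03] F [ 0.4 -0.1 -0.4] w 0.5 q [ 0.47  0.65  1.54 -0.    0.95  0.38]
shift cm [-0.24  3.2   0.49] toolx yaw 5.0 toolz [ 0.002  0.001 -1.   ]
cap 29 [612.05276494 291.64134388 108.28434005]
```

View pics/v7.png

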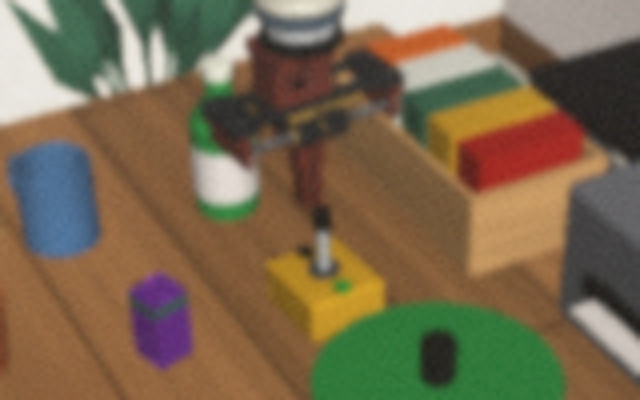

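The finger at (310,190) stands just behind the cap at (322,215), on the black-dot side. Pushing.

```bash
python3 -m inch '[{"tx":0,"ty":0.5,"tz":0.6,"ax":0,"ay":0,"az":0,"jaw":0},{"tx":0,"ty":0.6,"tz":0,"ax":0,"ay":0,"az":0,"jaw":0},{"tx":0,"ty":0.6,"tz":0,"ax":0,"ay":0,"az":0,"jaw":0},{"tx":0,"ty":0.6,"tz":0,"ax":0,"ay":0,"az":0,"jaw":0},{"tx":0,"ty":0.6,"tz":0,"ax":0,"ay":0,"az":0,"jaw":0},{"tx":0,"ty":0.4,"tz":0,"ax":0,"ay":0,"az":0,"jaw":0},{"tx":0,"ty":0,"tz":0,"ax":0,"ay":0,"az":0,"jaw":0}]'
cat > tg.py <<'E'
from h import *
o=st(); p=o['ee_pos']
im,d,c=shot('side')
P=cloud(c,d,np.ones(d.shape,bool)); T=P[(np.abs(P[:,0]-613)<12)&(P[:,1]<p[1]+60)&(P[:,1]>245)&(P[:,2]>88)&(P[:,2]<108)]
dark=0
m=(im.max(2)<70)&(d>0); Q=cloud(c,d,m); Q=Q[(abs(Q[:,0]-612)<16)&(abs(Q[:,1]-275)<40)&(Q[:,2]>75)&(Q[:,2]<120)]
print('cap px',len(Q),Q.mean(0).round(1),Q.min(0).round(),Q.max(0).round())
print('angle est',np.arctan2(291.6-Q[:,1].mean(),Q[:,2].mean()-45))
E
python3 tg.py
```

```text
t: 33.2
ee_pos: [614.7, 290.5, 97.3]
orientation: [-3.138, -0.137, -0.0]
ft_force: [-0.5, 2.3, -0.0]
width: 0.6
t 33.2 p [614.7 290.5  97.3] rv [-3.138 -0.137 -0.   ] F [-0.5  2.3 -0. ] w 0.6 q [0.42 0.65 1.57 0.   0.92 0.34]
cap px 19 [611.8 266.9 104.4] [606. 257.  93.] [620. 290. 117.]
angle est 0.3941344442704954
```

Reaction force is 2.3 N and the angle about 0.4 or more, so it's over. Holding for about 2 s, then drawing back slowly.

```bash
python3 -m inch '[{"tx":0,"ty":0.1,"tz":0,"ax":0,"ay":0,"az":0,"jaw":0},{"tx":0,"ty":0,"tz":0,"ax":0,"ay":0,"az":0,"jaw":0},{"tx":0,"ty":0,"tz":0,"ax":0,"ay":0,"az":0,"jaw":0},{"tx":0,"ty":0,"tz":0,"ax":0,"ay":0,"az":0,"jaw":0},{"tx":0,"ty":0,"tz":0,"ax":0,"ay":0,"az":0,"jaw":0},{"tx":0,"ty":0,"tz":0,"ax":0,"ay":0,"az":0,"jaw":0},{"tx":0,"ty":0,"tz":0,"ax":0,"ay":0,"az":0,"jaw":0},{"tx":0,"ty":0,"tz":0,"ax":0,"ay":0,"az":0,"jaw":0},{"tx":0,"ty":0,"tz":0,"ax":0,"ay":0,"az":0,"jaw":0},{"tx":0,"ty":0,"tz":0,"ax":0,"ay":0,"az":0,"jaw":0},{"tx":0,"ty":0,"tz":0,"ax":0,"ay":0,"az":0,"jaw":0},{"tx":0,"ty":0,"tz":0,"ax":0,"ay":0,"az":0,"jaw":0}]'; python3 tg.py; python3 -m inch '[{"tx":0,"ty":0,"tz":0,"ax":0,"ay":0,"az":0,"jaw":0},{"tx":0,"ty":0,"tz":0,"ax":0,"ay":0,"az":0,"jaw":0},{"tx":0,"ty":0,"tz":0,"ax":0,"ay":0,"az":0,"jaw":0},{"tx":0,"ty":-0.4,"tz":0,"ax":0,"ay":0,"az":0,"jaw":0},{"tx":0,"ty":-0.6,"tz":0,"ax":0,"ay":0,"az":0,"jaw":0},{"tx":0,"ty":-0.6,"tz":0,"ax":0,"ay":0,"az":0,"jaw":0},{"tx":0,"ty":-0.6,"tz":0,"ax":0,"ay":0,"az":0,"jaw":0},{"tx":0,"ty":-0.8,"tz":0,"ax":0,"ay":0,"az":0,"jaw":0},{"tx":0,"ty":-1,"tz":0,"ax":0,"ay":0,"az":0,"jaw":0},{"tx":0,"ty":-0.5,"tz":0,"ax":0,"ay":0,"az":0,"jaw":0},{"tx":0,"ty":0,"tz":0,"ax":0,"ay":0,"az":0,"jaw":0},{"tx":0,"ty":0,"tz":0,"ax":0,"ay":0,"az":0,"jaw":0}]'; python3 tg.py
```

```text
t: 34.75
ee_pos: [614.7, 289.7, 97.2]
orientation: [3.139, 0.137, -0.0]
ft_force: [-0.5, 2.3, -0.9]
width: 0.3
t 34.75 p [614.7 289.7  97.2] rv [ 3.139  0.137 -0.   ] F [-0.5  2.3 -0.9] w 0.3 q [ 0.42  0.65  1.57 -0.    0.92  0.34]
cap px 18 [612.  263.8 103.2] [607. 258.  93.] [619. 273. 110.]
angle est 0.44565473976650083
t: 36.3
ee_pos: [610.7, 334.4, 97.1]
orientation: [3.138, 0.137, -0.0]
ft_force: [-0.0, -0.2, 0.0]
width: 0.5
t 36.3 p [610.7 334.4  97.1] rv [ 3.138  0.137 -0.   ] F [-0.  -0.2  0. ] w 0.5 q [ 0.48  0.67  1.53 -0.    0.94  0.4 ]
cap px 17 [610.5 290.5 108.6] [605. 286. 101.] [615. 299. 118.]
angle est 0.016837931616034012
```

Toggle was held at about 0.45 rad for over 1.5 s and is back at about 0. On to the yellow mark.

```bash
python3 -m inch '[{"tx":0,"ty":0,"tz":-5,"ax":0,"ay":0,"az":0,"jaw":0},{"tx":0,"ty":0,"tz":-5,"ax":0,"ay":0,"az":0,"jaw":0},{"tx":0,"ty":0,"tz":-5,"ax":0,"ay":0,"az":0,"jaw":0},{"tx":-0.2,"ty":4,"tz":-4,"ax":0,"ay":0,"az":0,"jaw":0},{"tx":-0.2,"ty":5.5,"tz":0,"ax":0,"ay":0,"az":0,"jaw":0},{"tx":-0.2,"ty":5.5,"tz":0,"ax":0,"ay":0,"az":0,"jaw":0},{"tx":-0.2,"ty":5.5,"tz":0,"ax":0,"ay":0,"az":0,"jaw":0},{"tx":-0.2,"ty":5.5,"tz":0,"ax":0,"ay":0,"az":0,"jaw":0},{"tx":-0.2,"ty":5.5,"tz":0,"ax":0,"ay":0,"az":0,"jaw":0},{"tx":-0.2,"ty":5.5,"tz":0,"ax":0,"ay":0,"az":0,"jaw":0.5},{"tx":-0.2,"ty":5,"tz":0,"ax":0,"ay":0,"az":0,"jaw":0.5},{"tx":-0.1,"ty":3.9,"tz":0,"ax":0,"ay":0,"az":0,"jaw":0.5}]'; python3 -m inch '[{"tx":0,"ty":0,"tz":0,"ax":0,"ay":0,"az":-8,"jaw":0.5},{"tx":0,"ty":0,"tz":0,"ax":0,"ay":0,"az":-7.7,"jaw":0.5},{"tx":0,"ty":0,"tz":0,"ax":0,"ay":0,"az":0,"jaw":0.5}]';  python3 - <<'E'
from h import *
st(); to([634,-124,140])
im,d,c=shot('side')
P=cloud(c,d,np.ones(d.shape,bool)); r=np.hypot(P[:,0]-552.3,P[:,1]+14)
T=P[(abs(P[:,2]-172)<6)&(r>115)&(r<165)]; print('post side',len(T),T.mean(0))
E
```

```text
t: 37.85
ee_pos: [633.5, -126.6, 287.3]
orientation: [3.139, 0.135, 0.0]
ft_force: [0.4, 0.4, 0.1]
width: 27.1
t: 38.22
ee_pos: [633.6, -124.6, 287.2]
orientation: [-3.091, -0.562, 0.0]
ft_force: [-0.5, -0.3, -0.2]
width: 44.2
t 38.23 p [ 633.6 -124.6  287.2] rv [-3.091 -0.562  0.   ] F [-0.5 -0.3 -0.2] w 44.2 q [-0.21  0.39  1.52 -0.    1.23 -0.57]
shift cm [ 0.06 -0.04 14.72] toolx yaw 20.6 toolz [-0.  0. -1.]
post side 25 [ 632.62805959 -130.21438856  173.21831692]
```

```bash
python3 -m inch '[{"tx":0,"ty":0,"tz":5,"ax":0,"ay":0,"az":0,"jaw":0.5},{"tx":0,"ty":0,"tz":5,"ax":0,"ay":0,"az":0,"jaw":0.5},{"tx":0,"ty":0,"tz":3,"ax":0,"ay":0,"az":0,"jaw":0.5},{"tx":0,"ty":0,"tz":1.6,"ax":0,"ay":0,"az":0,"jaw":0.5},{"tx":0,"ty":0,"tz":0,"ax":0,"ay":0,"az":0,"jaw":0.5},{"tx":0,"ty":0,"tz":0,"ax":0,"ay":0,"az":0,"jaw":0},{"tx":0,"ty":0,"tz":0,"ax":0,"ay":0,"az":0,"jaw":0},{"tx":0,"ty":0,"tz":0,"ax":0,"ay":0,"az":0,"jaw":0},{"tx":0,"ty":0,"tz":0,"ax":0,"ay":0,"az":0,"jaw":0}]'
python3 - <<'E'
from h import *
o=st(); Rm=R.from_rotvec(o['orientation']).as_matrix(); p=o['ee_pos']
ax=np.array([552.3,-10.2]); prev=p.copy()
print(np.degrees(np.arctan2(p[1]-ax[1],p[0]-ax[0])),np.hypot(*(p[:2]-ax)))
for k in range(1,7):
    a=np.radians(-54.3-5*k); q=np.array([ax[0]+140*np.cos(a),ax[1]+140*np.sin(a),p[2]])
    print(-54.3-5*k,np.round(Rm.T@(q-prev)/10,2)[:2]); prev=q
E
```

```text
t: 39.4
ee_pos: [634.2, -124.2, 142.0]
orientation: [3.09, 0.564, 0.001]
ft_force: [-1.6, 1.2, 5.6]
width: 15.1
t 39.4 p [ 634.2 -124.2  142. ] rv [3.09e+00 5.64e-01 1.00e-03] F [-1.6  1.2  5.6] w 15.1 q [-0.21  0.55  1.63  0.    0.96 -0.57]
-54.317393778772555 140.40268607452558
-59.3 [-1.2   0.22]
-64.3 [-1.21  0.16]
-69.3 [-1.22  0.05]
-74.3 [-1.22 -0.05]
-79.3 [-1.21 -0.16]
-84.3 [-1.19 -0.26]
```

```bash
python3 -m inch '[{"tx":-1.2,"ty":0.2,"tz":0,"ax":0,"ay":0,"az":0,"jaw":0},{"tx":-1.2,"ty":0.15,"tz":0,"ax":0,"ay":0,"az":0,"jaw":0},{"tx":-1.2,"ty":0.05,"tz":0,"ax":0,"ay":0,"az":0,"jaw":0},{"tx":-1.2,"ty":-0.05,"tz":0,"ax":0,"ay":0,"az":0,"jaw":0},{"tx":-1.2,"ty":-0.15,"tz":0,"ax":0,"ay":0,"az":0,"jaw":0},{"tx":-1.2,"ty":-0.25,"tz":0,"ax":0,"ay":0,"az":0,"jaw":0},{"tx":0,"ty":0,"tz":0,"ax":0,"ay":0,"az":0,"jaw":0},{"tx":0,"ty":0,"tz":0,"ax":0,"ay":0,"az":0,"jaw":0},{"tx":0,"ty":0,"tz":0,"ax":0,"ay":0,"az":0,"jaw":0.5},{"tx":0,"ty":0,"tz":0,"ax":0,"ay":0,"az":0,"jaw":0.5},{"tx":0,"ty":0,"tz":-2,"ax":0,"ay":0,"az":0,"jaw":0.5},{"tx":0,"ty":0,"tz":-4,"ax":0,"ay":0,"az":0,"jaw":0.5}]'; python3 -m inch '[{"tx":0,"ty":0,"tz":-5,"ax":0,"ay":0,"az":0,"jaw":0.5},{"tx":0,"ty":2,"tz":-5,"ax":0,"ay":0,"az":0,"jaw":0.5},{"tx":0,"ty":5,"tz":-3,"ax":0,"ay":0,"az":0,"jaw":0.5},{"tx":0,"ty":5,"tz":0,"ax":0,"ay":0,"az":0,"jaw":0.5},{"tx":0,"ty":5,"tz":0,"ax":0,"ay":0,"az":0,"jaw":0.5},{"tx":0,"ty":5,"tz":0,"ax":0,"ay":0,"az":0,"jaw":0.5},{"tx":0,"ty":0,"tz":0,"ax":0,"ay":0,"az":0,"jaw":0.5}]'
python3 - <<'E'
from fit import *
st()
a,d,c=shot('top','topF.png'); P=cloud(c,d,np.ones(d.shape,bool)); r=np.hypot(P[:,0]-552.3,P[:,1]+10.2)
print('lid',lidrim('top',c,d,552,-10,161))
T=P[(P[:,2]>150)&(P[:,2]<172)&(r<88)&(r>25)]; A=np.c_[T[:,:2]-[552.3,-10.2],np.ones(len(T))]; print('plane',len(T),np.linalg.lstsq(A,T[:,2],rcond=None)[0])
T=P[(abs(P[:,2]-173)<6)&(r>115)&(r<165)]; print('post',len(T),T.mean(0),np.degrees(np.arctan2(T[:,1].mean()+10.2,T[:,0].mean()-552.3)))
T=P[(abs(P[:,2]-115)<6)&(np.hypot(P[:,0]-612,P[:,1]-295)<30)]; print('tog',len(T),T.mean(0))
cv2.imwrite('pics/v8.png',cv2.resize(a[100:300,110:510],(800,400))[:,:,::-1])
E
```

```text
t: 40.9
ee_pos: [564.8, -148.6, 199.9]
orientation: [-3.088, -0.565, 0.007]
ft_force: [0.7, -0.5, 0.1]
width: 43.8
t: 41.78
ee_pos: [644.1, -357.6, 329.5]
orientation: [-3.091, -0.56, 0.002]
ft_force: [0.2, 1.2, -0.2]
width: 43.9
t 41.77 p [ 644.1 -357.6  329.5] rv [-3.091e+00 -5.600e-01  2.000e-03] F [ 0.2  1.2 -0.2] w 43.9 q [-0.52  0.51  1.25 -0.    1.39 -0.88]
lid (array([552.4, -10.2,  95.3]), 56, np.float64(0.2))
plane 2897 [-3.55672497e-03  2.20262525e-03  1.61577727e+02]
post 26 [ 565.75121916 -149.02611981  174.5394626 ] -84.46574053590857
tog 30 [612.70647194 296.15918431 114.56243937]
```

View pics/v8.png

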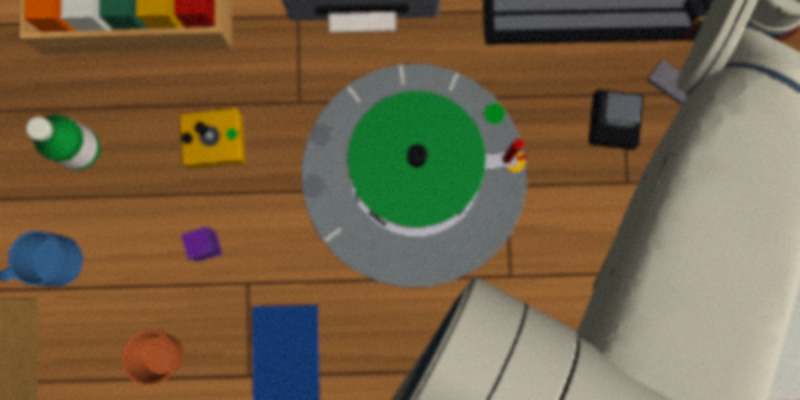

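The final picture shows the pointer over the yellow tab at (515,160), the lid centred at (417,156) and the toggle upright at (208,135). The arm is clear of everything. Handing in.

```bash
python3 -c "
from h import *
print(ctrl.close_job())"
```

```text
the job is handed in; nothing more can be done
None
```

The order is packed and the job was handed in at about 42 s of robot time; handing in reports no verdict.

- **Seed boxes:** Only the blue-banded box (seedbox_b) and the red-banded box (seedbox_c) were on the counter. Both went into the tub and stood upright; the purple look-alike stayed put.
- **Lid:** Pressed home against a hard stop at about 30 N. The last check put its centre within 1 mm of the rim's. Its top was at 161.6 mm (161 mm nominal), tilted about 0.004 rad.
- **Base and toggle:** The base went to green, with the post at -54.4° (mark -54.3°). The toggle was then held at about 0.45 rad for roughly 2 s. It sprang back to about 0.02 rad or less before the base moved on to yellow.
- **Final position:** The post is at -84.5° (mark -84.3°), the toggle is upright, the gripper is open and the arm is clear of everything.

**Checks that disagreed:** The side camera read y about 4 mm lower than the top camera throughout. I trusted the top camera, and the side camera showed the lid and rim lined up within 0.5 mm of each other. Top-camera lid fits taken while the arm hid part of the lid were off, and I ignored them. I judged the bystanders only by eye in the last picture, where the tape roll and most of the brush were hidden by the arm.

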